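# Lock the depth setting of the clock-movement press jig

## Robot

A 6-joint arm with a two-finger parallel gripper is mounted at the origin on a cart in front of the work surface, level with it; the furniture and walls round the work are solid. World frame = base frame: x ahead of the robot, y to its left, z up, the work surface at z = 0. Lengths are in mm, angles in rad, forces in N, time in s.
With the tool pointing down it reaches from about 350 to 975 mm from the base axis. Payload 7.1 kg.
Tool frame: the origin (TCP) lies at the very end of the fingers, on their centre line; the grasp point (between the pads) lies 19 mm behind it; z points along the fingers, y is the direction in which the jaws open and shut (so a half turn about z gives the same grasp; the last joint's range is limited). The gripper opens to 88 mm and grips with 3 to 60 N. Pads are 20 mm wide; open, the fingers measure 115 mm over their backs; the gripper's body (75 mm by 178 mm) begins 61 mm behind the grasp point.
Start: joints at [-1.282, 0.423, 1.63, -0, 1.089, -0.019], TCP at [189.369, -595.604, 184.975] pointing down, gripper open.
Joint ranges: [-3, 3], [-0.9, 2.11], [0.09, 2.58], [-1.31, 4.45], [0.11, 2.69], [-2.54, 2.54]. Speed limits (rad/s): [2.39, 2.39, 3.01, 3.14, 3.14, 3.14].

## Interface

Orientations are given as a rotation vector (axis times angle).
In Python, from workcell import readout, imaging, close_job gives the robot as it stands.
- The arm moves only by the tool carry_out, never from a script. Its argument "rows" is a list of rows, each a list of 3 entries, a list of its own where there are three numbers: the shift along the tool's x, y, z in m, then the turn, a rotation vector about the tool's x, y, z in rad, then the closure, from 0 (fully open) to 1 (shut). In form: [[[dx, dy, dz], [wx, wy, wz], hand], ...]. A call has 1 to 12 rows; each row shifts and turns the commanded pose from where the row before left it, along the tool's axes as they then stand; what a row does not reach is not made up. A row lasts 1/12 s, in which the tool goes at most 41.7 mm and 7.16 degrees, less where a joint would pass 70% of its speed; a pose out of reach is approached as far as the arm can. A call with a gripper value outside its range is refused whole. The fingers move at their own pace and stop on an object; the grip force is fixed at half the most. Time passes only in rows, so rows that do not move let the fingers close. It gives the time, the measured TCP pose, the force and the opening at its end, in the units of the state.
- readout.get_obs(): the state, without advancing time (a new reading comes with each control period).
- imaging.get_image(name): name is "side" or "top"; returns the picture (400x640x3 uint8, red, green, blue); there is no depth.
- imaging.camera_params(name): a dict with "fx", "fy", "cx", "cy" (pixels), "rvec" (rotation vector, rad) and "tvec" (3), from world to camera coordinates, as OpenCV has them. Camera axes: x right, y down, z forward; pixel columns grow to the right and rows downward; lengths in mm; the calibration is good to about 2 mm. A picture is of the moment at which its call begins. camera_params takes no time and is no camera call.
- close_job(): hands the job in, once; it reports no verdict.
The state is a dict: "t": time; "qpos": joint angles; "qvel": joint speeds; "joint_torque": joint torques, N m; "ee_pos": TCP position; "orientation": TCP orientation; "ft_force": force on the tool from outside, world axes, zero at the start; "moment": the same for the moment, N m; "width": finger opening in mm.
Only numpy, scipy, OpenCV 4.12 (cv2) and the standard library are available. Lean on these libraries where they do the work, as an engineer would, in place of code of your own. Each camera call takes 0.05 s, during which the arm holds its last target.

## Task

Lock the press jig at its present depth: first lift the pin jar out of the way of the jig's slot and stand it upright on the bench well clear to one side, then slide the wooden holding fork all the way into the slot so that its prongs straddle the square foot of the barrel and hold it still. With the fork left in there, turn the knurled lock ring clockwise (seen from above) all the way down until it stops tight against the bridge. The barrel must not turn away from its setting at any time, and the carton, the dropper bottle and the purple tub stay where they are.

Things in the scene. Friction and masses are not known exactly. Their poses are not given: they have to be found in the camera images.
- press_jig: Jig fixed to the bench. Origin: on the bench top below the barrel's upright axis; z up; the slot opens to its own -x (the fork goes in along +x). Base board 150 (x) by 124 (y) by 10 mm, centred on the origin; aluminium bridge 90 by 99 mm over the slot, underside 32 mm and top 44 mm above the bench.
- slot_mouth (a point): Middle of the slot's mouth, on the base board: 45 mm before the barrel axis, 10 mm above the bench; axes as the jig's. The slot is 75 mm wide between guide walls (jig x -45 to +45 mm), from 10 to 32 mm above the bench. Two cheeks 20 mm high flare outwards in front of it, jig x -70 to -42 mm.
- approach (a point): Point on the bench in the lane in front of the slot, on its centre line, 140 mm in front of the barrel axis. The jar stands within 30 mm of it at first; it counts as out of the way when its axis is more than 80 mm from this point.
- barrel (a joint): Angle of the steel barrel (rad, + anticlockwise from above), 0 = flats of its foot square to the slot; starts within 0.06, must stay within 0.35. Its foot, 36 mm square, stands in the slot 11 to 31 mm above the bench; a 30 mm round stub rises through the ring to 90 mm. It turns easily and the ring's thread drags it round unless the fork holds it (then about 0.2 play either way).
- lock_ring (a joint): Angle of the lock ring on the barrel (rad), growing as the ring is turned clockwise seen from above. 3.0 is the stop, tight on the bridge; above 2.9 counts as tight. Starts between 0.6 and 1.6, so 1.4 to 2.4 rad are left, mostly two grasps. It drags with 0.22 N m and stays where it is left.
- ring_grip (a point): Centre of the lock ring, on the barrel axis: dark steel, knurled, 58 mm diameter, 26 mm high. This point is at mid height, about 61 mm above the bench at first, 58 mm when tight (1.5 mm down per rad). The bridge lies less than 4 mm below the ring. The axes turn with the ring.
- holding_fork: Loose plywood fork, 151 mm long (x -80 to +71), 70 wide, 12 thick, 0.11 to 0.23 kg. Origin: underside, centre line; +x to the prong tips; prong gap 40 mm wide from x = +15, wider at the tips. Starts flat on the bench, left or right, +x within 0.7 rad of world +x. Home (gap's end on the barrel's foot): origin at jig x -33, y 0, z 10 mm, axes parallel; x over -40, y within 6 mm, 0.12 rad will do.
- fork_handle (a point): In the fork's handle bar, 56 mm behind the fork's origin and 38 mm above its underside: the bar is 44 mm long (along the fork's x), 16 mm thick (y) and reaches from 12 to 57 mm above the underside. Axes as the fork's.
- pin_jar: Glass jar with a wooden lid, 50 mm diameter, 62 mm high, 0.11 kg, standing in the lane before the slot. Origin at the centre of its underside, z up. Grip it round the glass, 20 to 40 mm above the bench.
- dropper_bottle: Bystander: small clear bottle, 37 mm diameter, 120 mm tall, standing to one side of the jig. Origin at the centre of its underside.
- tub_purple: Bystander: screw tub, 67 mm diameter, 50 mm high, standing on the other side of the jig. Origin at the centre of its underside.
- white_carton: Bystander: white carton, 130 (x) by 88 (y) by 48 mm high, lying on the side where the fork is not. Origin at the centre of its underside.
Mind the look-alikes: they are no part of the job. Of the things like the pin_jar, leave any that is turquoise; of the rest the larger one is meant.

How it is judged (in metres and radians):
On the way, in this order (a step that is already met when the one before it is completed fails the run):
1. the pin jar stands upright on the bench, let go, its axis more than 80 mm from the approach point (horizontal distance between pin_jar and approach above 0.08 m and angle between pin_jar's own z axis and vertical below 0.15 rad and height (world z) of pin_jar between -0.01 and 0.012 m and linear speed of pin_jar below 0.03 m/s and contact force between the fingers and pin_jar below 0.3 N), for 0.2 s.
2. the holding fork is fully home in the slot, its prongs either side of the barrel's foot (x of holding_fork in the frame of press_jig between -0.04 and -0.025 m and y of holding_fork in the frame of press_jig between -0.006 and 0.006 m and z of holding_fork in the frame of press_jig below 0.015 m and angle between the x axis of holding_fork and the x axis of press_jig, either way round below 0.12 rad and angle between holding_fork's own z axis and vertical below 0.1 rad), for 0.2 s.
3. the lock ring is turned clockwise to its stop while the fork is home (all of step 2 and value of joint lock_ring above 2.9 rad), for 0.2 s.
At the end, for the whole second after the job is handed in: Ring at its stop (above 2.9 of 3.0 rad); barrel within 0.35 rad of 0; fork home (7 mm in depth, 6 mm sideways, 0.12 rad askew) and flat; jar upright on the bench, over 80 mm from the approach point; all at rest and let go (all of step 3 and horizontal distance between pin_jar and approach above 0.08 m and angle between pin_jar's own z axis and vertical below 0.15 rad and height (world z) of pin_jar between -0.01 and 0.012 m and linear speed of pin_jar below 0.03 m/s and value of joint barrel between -0.35 and 0.35 rad and linear speed of holding_fork below 0.02 m/s and angular speed of lock_ring below 0.1 rad/s); the robot touches nothing.
It fails at once if the barrel is turned more than 0.35 rad away from its setting (value of joint barrel above 0.35 rad or value of joint barrel below -0.35 rad).
It fails at once if the pin jar is tipped over (angle between pin_jar's own z axis and vertical above 0.5 rad).
It fails at once if the carton, the dropper bottle or the tub is moved more than 30 mm or tipped (distance of any of dropper_bottle, tub_purple, white_carton from where it was at the start of the episode above 0.03 m or angle between any of dropper_bottle, tub_purple, white_carton's own z axis and vertical above 0.4 rad).
It also fails if it takes over 67 s, if anything falls off the work surface, if the arm or the gripper's body presses on something with over 40 N, if the wrist force passes 120 N, or if a joint passes its speed limit or range.

## Working session

There is one attempt and no reset: what is moved stays moved. The work goes in short steps, Python scripts to look and compute and a tool call to move; the robot and the scene stay as the last step left them, time stands still between calls to the robot, and variables do not carry over. Pictures are saved under pics/ and viewed, and the job is handed in when it is done.

Besides the shell and the picture viewer there is one more tool, called after "Emit:" by a JSON object that holds its "name" and its "arguments", one argument or row to a line. carry_out: Moves the arm, as the interface text tells. Its arguments: {"type":"object","properties":{"rows":{"type":"array","items":{"type":"array"}}},"required":["rows"]}

```bash
ls; mkdir -p pics
python3 - <<'E'
from workcell import readout, imaging
import cv2
print(readout.get_obs())
for n in ("side","top"):
    im=imaging.get_image(n); cv2.imwrite(f"pics/{n}0.png",im[:,:,::-1]); print(n,imaging.camera_params(n))
E
```

```text
pics
{'t': 0.0, 'qpos': array([-1.28199481e+00,  4.23853988e-01,  1.63069867e+00, -1.37680166e-05,
        1.08856148e+00, -1.90195758e-02]), 'qvel': array([-1.21552396e-03,  1.21167591e-05,  1.58556179e-03, -1.06763980e-03,
       -7.83057251e-04,  2.17153262e-04]), 'joint_torque': array([-3.29697315e-03, -5.44628263e+01, -2.73670721e+01,  6.41211821e-02,
        2.28394341e-02, -1.02814922e-04]), 'ee_pos': array([ 189.19890467, -595.03338962,  184.19011347]), 'orientation': array([-3.10296653e+00, -4.81396546e-01,  3.40220752e-04]), 'ft_force': array([-0.30848623, -0.60680146,  0.92173886]), 'moment': array([ 0.02083382, -0.00303096,  0.0404026 ]), 'width': 87.7146248782431}
side {'fx': 363.8411193940285, 'fy': 363.8411193940285, 'cx': 314.23420623147473, 'cy': 203.07215386852985, 'rvec': array([ 2.22091298, -0.24598986,  0.10689266]), 'tvec': array([-599.23146793,  144.77539528, 1084.5517078 ])}
top {'fx': 392.251662033659, 'fy': 392.251662033659, 'cx': 315.4609277964393, 'cy': 196.9192692182743, 'rvec': array([ 2.12842129, -2.14136184,  0.17618386]), 'tvec': array([  -5.87552649,  601.26411404, 1193.0282728 ])}
```

View pics/top0.png

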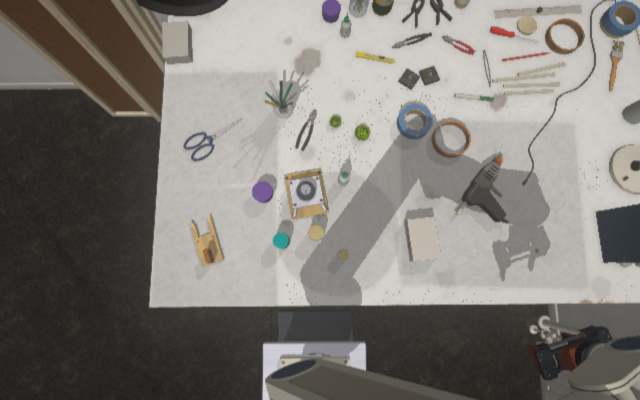

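View pics/side0.png

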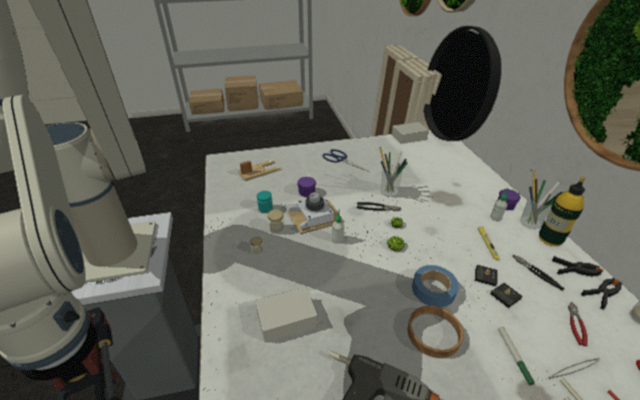

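```bash
cat > h.py <<'E'
import numpy as np, cv2
from workcell import readout, imaging
def cam(n):
    p=imaging.camera_params(n); K=np.array([[p['fx'],0,p['cx']],[0,p['fy'],p['cy']],[0,0,1]]); return K,np.array(p['rvec']),np.array(p['tvec'])
def ray(n,u,v,z):
    K,r,t=cam(n); R=cv2.Rodrigues(r)[0]; d=R.T@np.linalg.inv(K)@np.array([u,v,1.]); c=-R.T@t
    return c+d*(z-c[2])/d[2]
def proj(n,P):
    K,r,t=cam(n); return cv2.projectPoints(np.array(P,float).reshape(-1,1,3),r,t,K,None)[0].reshape(-1,2)
def tri(a,b):
    Ps=[]
    for n in("top","side"):
        K,r,t=cam(n);Ps.append(K@np.c_[cv2.Rodrigues(r)[0],t])
    X=cv2.triangulatePoints(Ps[0],Ps[1],np.array(a,float).reshape(2,1),np.array(b,float).reshape(2,1)); return (X[:3]/X[3]).ravel()
def crop(im,x0,y0,x1,y1,s,f):
    c=cv2.resize(im[y0:y1,x0:x1],None,fx=s,fy=s,interpolation=cv2.INTER_CUBIC)[:,:,::-1].copy()
    for x in range((x0+9)//10*10,x1,10): cv2.putText(c,str(x),((x-x0)*s,8),0,.3,(0,0,255)); cv2.line(c,((x-x0)*s,10),((x-x0)*s,14),(0,0,255))
    for y in range((y0+9)//10*10,y1,10): cv2.putText(c,str(y),(0,(y-y0)*s),0,.3,(0,0,255))
    cv2.imwrite(f,c)
E
python3 - <<'E'
from h import *
t=cv2.imread('pics/top0.png')[:,:,::-1]; s=cv2.imread('pics/side0.png')[:,:,::-1]
crop(t,245,150,365,270,5,'pics/tc.png'); crop(t,180,205,230,275,8,'pics/tf.png'); crop(s,230,150,360,260,6,'pics/sc.png')
E
```

```text
(no output)
```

View pics/tc.png

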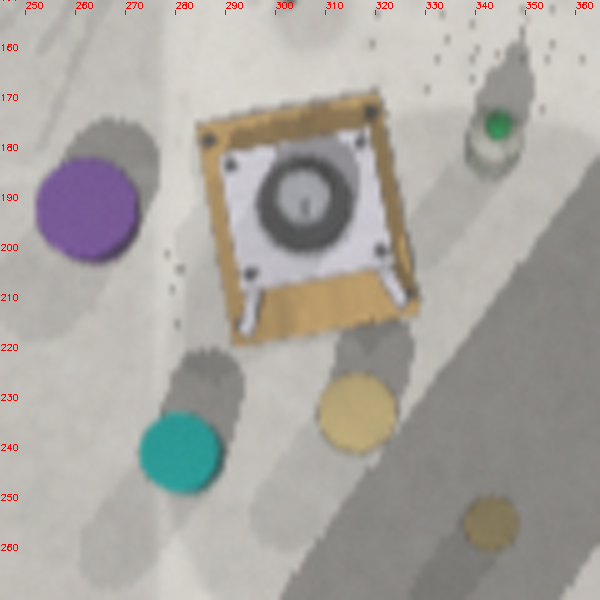

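View pics/tf.png

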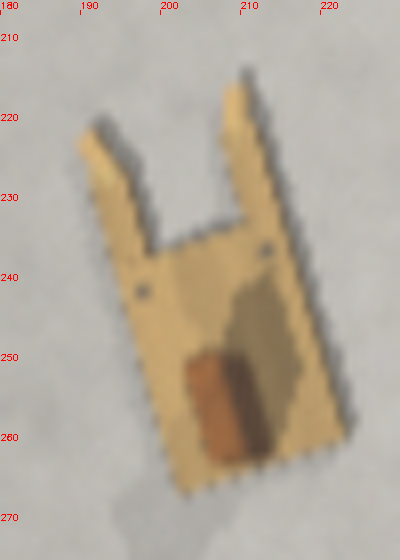

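View pics/sc.png

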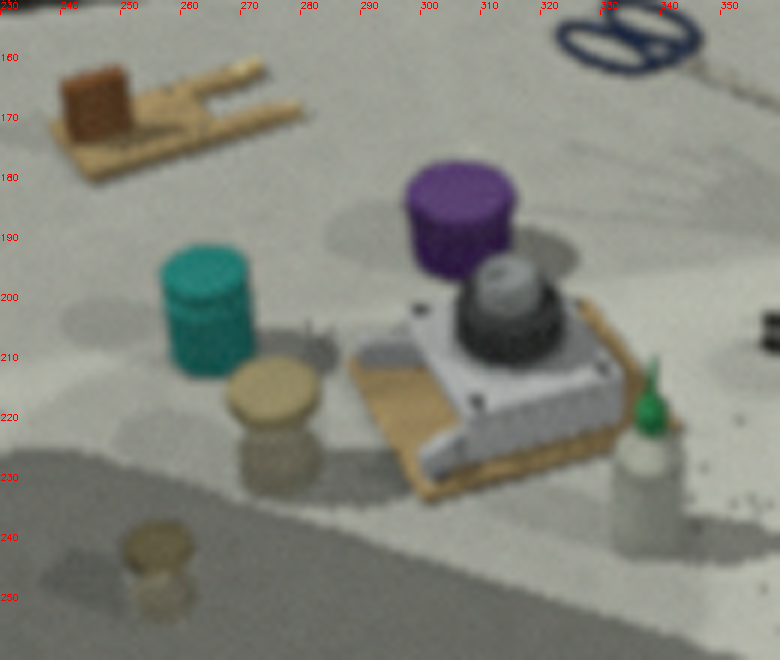

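```bash
cat > fit.py <<'E'
from h import *
from scipy.optimize import least_squares
def pose(P,p):
    x,y,a=p; P=np.array(P,float); c,s=np.cos(a),np.sin(a)
    return np.c_[x+c*P[:,0]-s*P[:,1], y+s*P[:,0]+c*P[:,1],P[:,2]]
def fit(obs,p0):
    def f(p): return np.concatenate([(proj(n,pose([P],p))-np.array(uv)).ravel() for n,P,uv in obs])
    r=least_squares(f,p0,loss='soft_l1'); return r.x,f(r.x).reshape(-1,2)
E
python3 - <<'E'
from fit import *
np.set_printoptions(precision=3,suppress=True)
for n in("top","side"):
    K,r,t=cam(n); print(n,-cv2.Rodrigues(r)[0].T@t)
T=lambda x,y:(245+x/5-.4,150+y/5-.4); S=lambda x,y:(230+x/6-.4,150+y/6-.4); F=lambda x,y:(180+x/8-.4,205+y/8-.4)
print('jar lid',ray('top',*T(357,413),62), 'side',ray('side',*S(274,388),62))
print('small lid',ray('top',*T(491,523),45),'turq',ray('top',*T(181,453),62))
print('lid diam', np.linalg.norm(ray('top',*T(317,413),62)-ray('top',*T(397,413),62)), np.linalg.norm(ray('top',*T(463,523),45)-ray('top',*T(519,523),45)))
print('tub',ray('top',*T(87,211),50),'bottle',ray('top',*T(497,125),110))
print('ring',ray('top',*T(305,204),74),'stub',ray('top',*T(303,197),90))
ob=[('top',(75,62,10),T(197,125)),('top',(75,-62,10),T(380,90)),('top',(-75,-62,10),T(418,312)),('top',(-75,62,10),T(233,345)),
('top',(0,0,74),T(305,204)),('side',(-75,-62,10),S(430,497)),('side',(75,-62,10),S(680,425)),('side',(-75,62,10),S(350,360)),
('top',(-45,49.5,44),T(243,288)),('top',(-45,-49.5,44),T(390,263)),('top',(45,49.5,44),T(220,152)),('top',(45,-49.5,44),T(362,128))]
p,r=fit(ob,[600,0,0.]); print('jig',p);print(r.T)
fo=[('top',(-80,35,12),F(185,495)),('top',(-80,-35,12),F(350,437)),('top',(15,20,12),F(152,253)),('top',(15,-20,12),F(248,215)),
('side',(-80,-35,12),S(95,180)),('side',(-78,8,57),S(63,85)),('side',(-34,8,57),S(123,70)),('top',(-34,8,57),F(185,360)),('top',(-78,8,57),F(207,457))]
p,r=fit(fo,[500,250,0.]); print('fork',p);print(r.T)
E
```

```text
top [ 396.72    -9.664 1275.692]
side [ 428.427 -878.954  774.713]
jar lid [488.631 -10.528  62.   ] side [489.141 -10.963  62.   ]
small lid [421.186 -93.329  45.   ] turq [464.672  98.058  62.   ]
lid diam 49.448719540910346 34.77312931142095
tub [618.709 160.135  50.   ] bottle [659.462 -96.737 110.   ]
ring [617.955  21.067  74.   ] stub [619.394  21.88   90.   ]
jig [621.102  21.435  -6.112]
[[-0.398 -0.059  0.548 -0.075 -0.12  -1.004  0.951 -0.573 -0.422  0.912
  -0.491  1.496]
 [-0.366  0.198  0.053  0.132 -0.993 -0.136 -0.337 -0.42   0.388 -0.044
   0.211 -0.299]]
fork [474.38  342.821 -18.519]
[[-0.105  0.362  0.057 -0.018 -0.486 -0.653  0.198 -0.123  1.226]
 [-0.445 -0.57  -0.091  0.542 -0.961 -0.689 -1.445 -0.674  0.861]]
```

Candidates for the jar: turquoise (281,240), the large wooden-lid jar (316,232) with a lid of about 49 mm, and the small wooden-lid jar (343,255) at about 35 mm. The jar meant is the one at (316,232): it isn't turquoise, it's the larger of the other two, and it stands in the lane. The enlarged crop confirms this. It stands at about (489,−11), the jig at about (620,21) with yaw 0.17, and the fork at about (474,343) with yaw 0.33.

```bash
cat >> h.py <<'E'
from scipy.spatial.transform import Rotation as Ro
def go(x,y,z,yaw):
    np.set_printoptions(precision=4,suppress=True)
    o=readout.get_obs(); R=Ro.from_rotvec(o['orientation']).as_matrix()
    Rt=np.array([[np.cos(yaw),np.sin(yaw),0],[np.sin(yaw),-np.cos(yaw),0],[0,0,-1]])
    d=np.array([x,y,z])-o['ee_pos']
    print('t',round(o['t'],2),'pos',o['ee_pos'],'yaw',round(np.arctan2(R[1,0],R[0,0]),4),'q',o['qpos'],'w',round(o['width'],1),'F',o['ft_force'],'M',o['moment'])
    print('rot tool',Ro.from_matrix(R.T@Rt).as_rotvec(),'shift in target axes (m)',Rt.T@d/1000,'in present axes',R.T@d/1000)
E
python3 -c "
from h import *
go(489,-11,184,.171)"
```

```text
t 0.1 pos [ 189.2253 -595.1003  184.31  ] yaw 0.3078 q [-1.282   0.4237  1.6306  0.      1.0886 -0.019 ] w 88.2 F [ 0.0735  0.189  -0.4167] M [-0.0346  0.0198 -0.0098]
rot tool [-0.0014  0.0001  0.1368] shift in target axes (m) [ 0.3948 -0.5246  0.0003] in present axes [ 0.4627 -0.4658  0.001 ]
```

Emit:
{"name": "carry_out", "arguments": {
  "rows": [
    [[0, 0, 0], [0, 0, 0.0684], 0],
    [[0, 0, 0], [0, 0, 0.0684], 0],
    [[0.02, -0.026, 0], [0, 0, 0], 0],
    [[0.02, -0.026, 0], [0, 0, 0], 0],
    [[0.02, -0.026, 0], [0, 0, 0], 0],
    [[0.02, -0.026, 0], [0, 0, 0], 0],
    [[0.02, -0.026, 0], [0, 0, 0], 0],
    [[0.02, -0.026, 0], [0, 0, 0], 0],
    [[0.02, -0.026, 0], [0, 0, 0], 0],
    [[0.02, -0.026, 0], [0, 0, 0], 0],
    [[0.02, -0.026, 0], [0, 0, 0], 0],
    [[0.02, -0.026, 0], [0, 0, 0], 0]
  ]
}}

```text
t: 1.1
ee_pos: [342.4, -303.7, 184.8]
orientation: [-3.13, -0.268, 0.0]
ft_force: [0.6, 0.4, 0.2]
width: 87.9
```

Emit:
{"name": "carry_out", "arguments": {
  "rows": [
    [[0.02, -0.026, 0], [0, 0, 0], 0],
    [[0.02, -0.026, 0], [0, 0, 0], 0],
    [[0.02, -0.026, 0], [0, 0, 0], 0],
    [[0.02, -0.026, 0], [0, 0, 0], 0],
    [[0.02, -0.026, 0], [0, 0, 0], 0],
    [[0.02, -0.026, 0], [0, 0, 0], 0],
    [[0.02, -0.026, 0], [0, 0, 0], 0],
    [[0.02, -0.026, 0], [0, 0, 0], 0],
    [[0.02, -0.026, 0], [0, 0, 0], 0],
    [[0.014, -0.026, 0], [0, 0, 0], 0],
    [[0, 0, 0], [0, 0, 0], 0],
    [[0, 0, 0], [0, 0, 0], 0]
  ]
}}

```text
t: 2.1
ee_pos: [489.1, -15.0, 184.6]
orientation: [3.13, 0.273, -0.001]
ft_force: [-0.1, -1.3, -0.0]
width: 87.8
```

```bash
python3 -c "
from h import *
go(489,-11,11,.171)"
```

```text
t 2.1 pos [489.0901 -14.9504 184.6266] yaw 0.1741 q [-0.0548  0.2244  1.9233 -0.0002  0.9948  1.342 ] w 87.8 F [-0.1379 -1.3284 -0.038 ] M [-0.024   0.0479 -0.0174]
rot tool [-0.0001  0.0008  0.0031] shift in target axes (m) [ 0.0006 -0.0039  0.1736] in present axes [ 0.0007 -0.0039  0.1736]
```

Emit:
{"name": "carry_out", "arguments": {
  "rows": [
    [[0, -0.004, 0.02], [0, 0, 0.003], 0],
    [[0, 0, 0.03], [0, 0, 0], 0],
    [[0, 0, 0.03], [0, 0, 0], 0],
    [[0, 0, 0.03], [0, 0, 0], 0],
    [[0, 0, 0.025], [0, 0, 0], 0],
    [[0, 0, 0.02], [0, 0, 0], 0],
    [[0, 0, 0.01], [0, 0, 0], 0],
    [[0, 0, 0.008], [0, 0, 0], 0],
    [[0, 0, 0], [0, 0, 0], 0],
    [[0, 0, 0], [0, 0, 0], 0]
  ]
}}

```text
t: 2.93
ee_pos: [488.7, -12.6, 12.4]
orientation: [3.131, 0.263, 0.0]
ft_force: [-0.4, 0.2, -0.7]
width: 87.9
```

```bash
python3 -c "
from h import *
go(489,-11,11,.171)
im=imaging.get_image('side'); crop(im,230,130,360,250,6,'pics/s1.png')"
```

```text
t 2.93 pos [488.6855 -12.6226  12.3946] yaw 0.1675 q [-0.0501  0.5139  2.0233 -0.0001  0.6042  1.3533] w 87.9 F [-0.4205  0.1957 -0.6599] M [-0.0004 -0.0228 -0.0144]
rot tool [ 0.0001 -0.0003 -0.0035] shift in target axes (m) [ 0.0006 -0.0015  0.0014] in present axes [ 0.0006 -0.0015  0.0014]
```

View pics/s1.png

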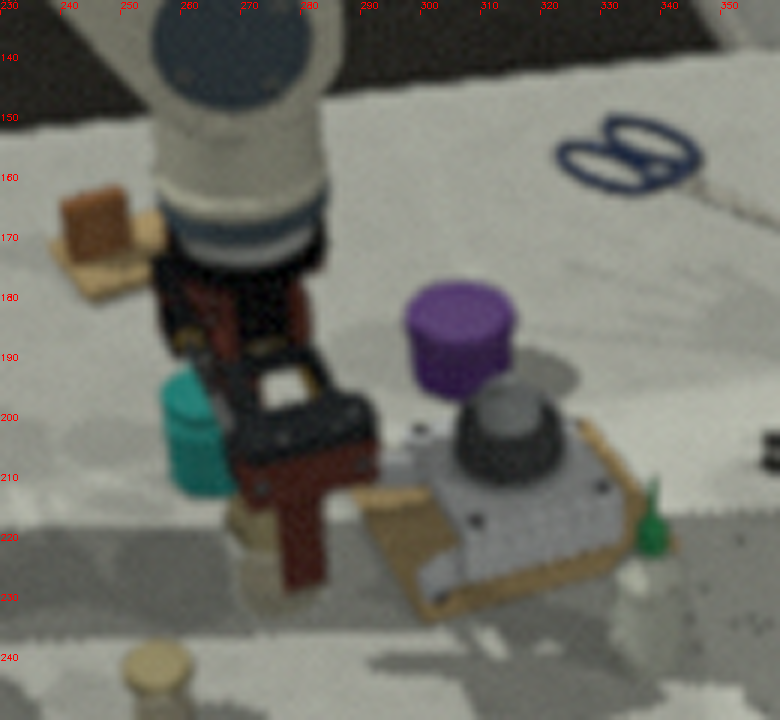

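```bash
python3 -c "
from h import *
P=[(489,-11,z) for z in (0,62)]+[(488.7+.17*48+dx*.985,-12.6-.985*48+dx*.17,12.4) for dx in(-10,0,10)]
print((proj('side',P)-[230,130])*6)"
```

```text
[[280.1837301  595.85483742]
 [271.33584759 505.68425491]
 [287.90653673 643.40494125]
 [306.65365869 638.17907293]
 [325.302568   632.98058195]]
```

```bash
python3 -c "
from h import *
im=imaging.get_image('side'); crop(im,250,180,310,250,11,'pics/s2.png')
im=imaging.get_image('top'); crop(im,260,190,360,270,7,'pics/t2.png')"
```

```text
(no output)
```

View pics/s2.png

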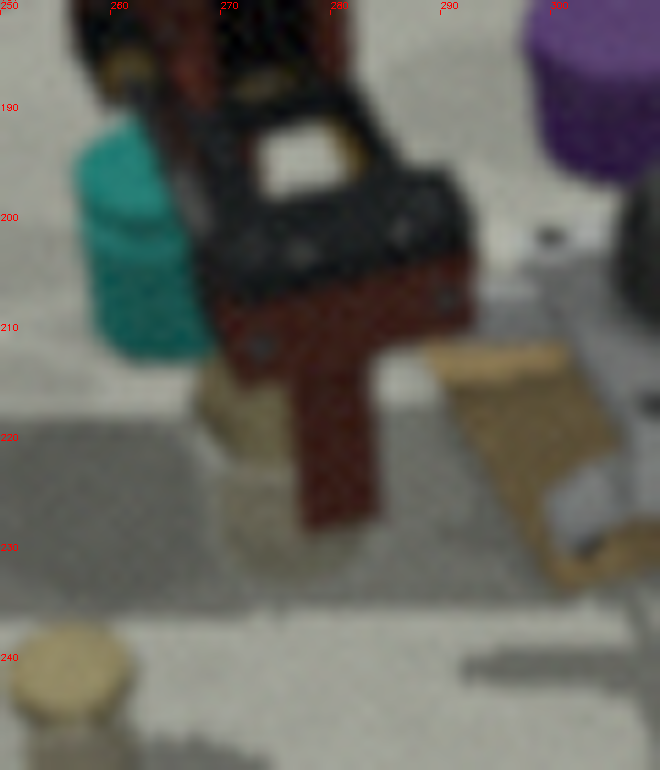

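View pics/t2.png

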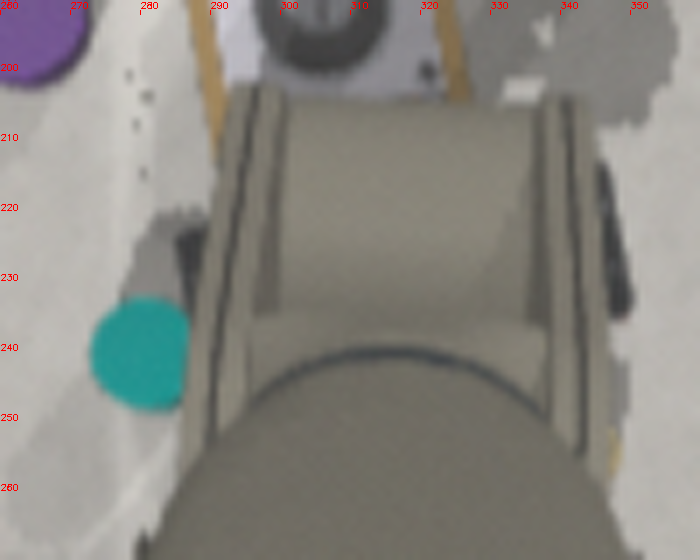

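```bash
python3 -c "
from h import *
c=np.array([488.7,-12.6,12.4]);X=np.array([.985,.17,0]);Y=np.array([.17,-.985,0])
for y in (0,30,44,57,89):
  for z in (0,20,80,110):
    print(y,z,*[np.round(proj('side',[c+X*dx+Y*y+[0,0,z]])[0],1) for dx in(-37,-10,10,37)])"
```

```text
0 0 [265.1 229.8] [273.3 227.5] [279.4 225.9] [287.5 223.7]
0 20 [264.5 225. ] [272.8 222.7] [279.  221.1] [287.2 218.9]
0 80 [262.6 209.9] [271.2 207.7] [277.6 206.1] [286.1 203.9]
0 110 [261.6 201.9] [270.4 199.7] [276.9 198.2] [285.5 196. ]
30 0 [267.8 235.9] [276.2 233.5] [282.4 231.8] [290.6 229.6]
30 20 [267.2 231. ] [275.7 228.7] [282. 227.] [290.3 224.7]
30 80 [265.4 215.8] [274.2 213.5] [280.7 211.9] [289.3 209.6]
30 110 [264.4 207.8] [273.4 205.5] [280.  203.9] [288.7 201.7]
44 0 [269.1 238.8] [277.6 236.4] [283.8 234.7] [292.1 232.4]
44 20 [268.5 233.9] [277.1 231.6] [283.4 229.8] [291.8 227.5]
44 80 [266.7 218.7] [275.6 216.3] [282.1 214.6] [290.8 212.4]
44 110 [265.8 210.6] [274.8 208.3] [281.5 206.6] [290.3 204.4]
57 0 [270.3 241.5] [278.9 239.1] [285.2 237.4] [293.5 235. ]
57 20 [269.8 236.7] [278.4 234.3] [284.8 232.5] [293.2 230.2]
57 80 [268.  221.4] [277. 219.] [283.5 217.3] [292.3 215. ]
57 110 [267.1 213.3] [276.2 211. ] [282.9 209.2] [291.8 207. ]
89 0 [273.5 248.5] [282.2 246. ] [288.6 244.2] [297.1 241.7]
89 20 [272.9 243.6] [281.8 241.1] [288.2 239.3] [296.8 236.9]
89 80 [271.2 228.2] [280.4 225.8] [287.1 224. ] [296.  221.5]
89 110 [270.3 220.1] [279.7 217.7] [286.5 215.9] [295.6 213.5]
```

```bash
python3 -c "
from h import *
c=np.array([189.2,-595,184.2]);a=.308;X=np.array([np.cos(a),np.sin(a),0]);Y=np.array([np.sin(a),-np.cos(a),0])
for n in('side','top'):
 for y in (-57,-44,44,57):
  for z in (0,20,80):
    print(n,y,z,*[np.round(proj(n,[c+X*dx+Y*y+[0,0,z]])[0],1) for dx in(-10,10)])
s=cv2.imread('pics/side0.png')[:,:,::-1]; crop(s,0,290,150,400,5,'pics/sg.png')
s=cv2.imread('pics/top0.png')[:,:,::-1]; crop(s,500,300,640,400,5,'pics/tg.png')"
```

```text
side -57 0 [109.1 393.3] [122.6 386.9]
side -57 20 [104.5 387.3] [118.4 380.8]
side -57 80 [ 89.5 367.6] [104.5 360.9]
side -44 0 [110.1 400.7] [123.7 394. ]
side -44 20 [105.4 394.7] [119.5 388. ]
side -44 80 [ 90.2 375.2] [105.5 368.3]
side 44 0 [117.3 457.3] [132.5 449.1]
side 44 20 [112.3 452.1] [127.9 443.7]
side 44 80 [ 95.6 434.6] [112.8 425.8]
side 57 0 [118.5 466.9] [133.9 458.3]
side 57 20 [113.5 461.7] [129.3 453.1]
side 57 80 [ 96.6 444.7] [114.  435.6]
top -57 0 [518.3 350.9] [515.3 343.4]
top -57 20 [522.2 352.6] [519.2 344.9]
top -57 80 [534.9 358.2] [531.7 350. ]
top -44 0 [522.8 349.3] [519.9 341.8]
top -44 20 [526.8 351. ] [523.8 343.3]
top -44 80 [539.8 356.5] [536.6 348.3]
top 44 0 [553.4 338.6] [550.4 331.1]
top 44 20 [558.  340.1] [554.9 332.4]
top 44 80 [572.8 344.8] [569.5 336.7]
top 57 0 [557.9 337. ] [554.9 329.6]
top 57 20 [562.6 338.4] [559.5 330.8]
top 57 80 [577.7 343.1] [574.3 335. ]
```

View pics/sg.png

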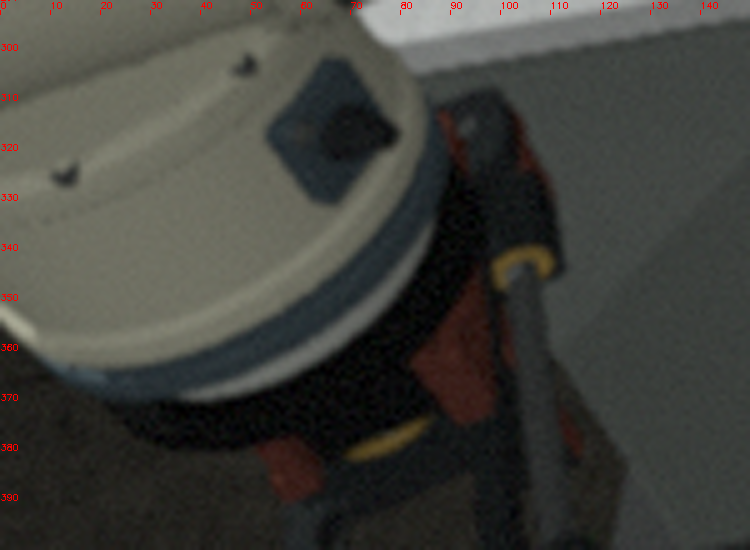

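View pics/tg.png

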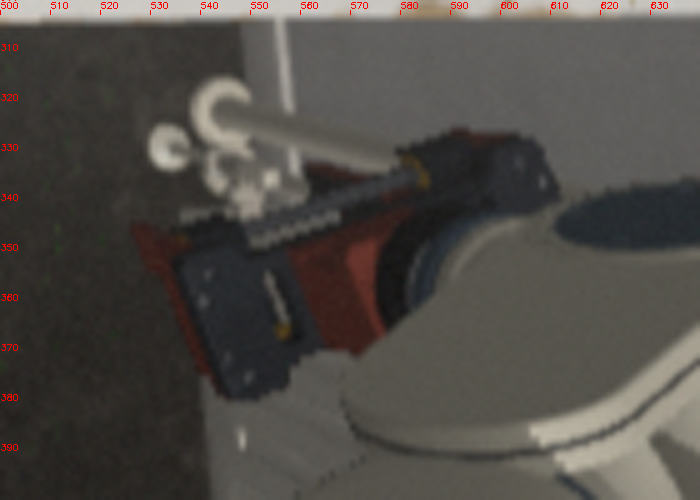

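Emit:
{"name": "carry_out", "arguments": {
  "rows": [
    [[0.0006, -0.0015, 0.004], [0, 0, 0], 0],
    [[0, 0, 0.003], [0, 0, 0], 0],
    [[0, 0, 0], [0, 0, 0], 0.2],
    [[0, 0, 0], [0, 0, 0], 0.4],
    [[0, 0, 0], [0, 0, 0], 0.5],
    [[0, 0, 0], [0, 0, 0], 0.6],
    [[0, 0, 0], [0, 0, 0], 0.7],
    [[0, 0, 0], [0, 0, 0], 0.8],
    [[0, 0, 0], [0, 0, 0], 0.8],
    [[0, 0, 0], [0, 0, 0], 0.8]
  ]
}}

```text
t: 3.92
ee_pos: [488.8, -10.6, 5.0]
orientation: [-3.13, -0.263, 0.0]
ft_force: [1.1, 0.2, 0.1]
width: 47.2
```

```bash
python3 -c "
from h import *
go(489,-11,11,.171)
im=imaging.get_image('side'); crop(im,240,180,310,250,10,'pics/s3.png')"
```

```text
t 3.92 pos [488.7824 -10.5852   5.0023] yaw 0.1679 q [-0.046   0.5286  2.0243  0.0001  0.5887  1.3567] w 47.2 F [1.0711 0.2299 0.115 ] M [ 0.083  -0.0227  0.007 ]
rot tool [-0.0001  0.     -0.0031] shift in target axes (m) [ 0.0001  0.0004 -0.006 ] in present axes [ 0.0001  0.0004 -0.006 ]
```

View pics/s3.png

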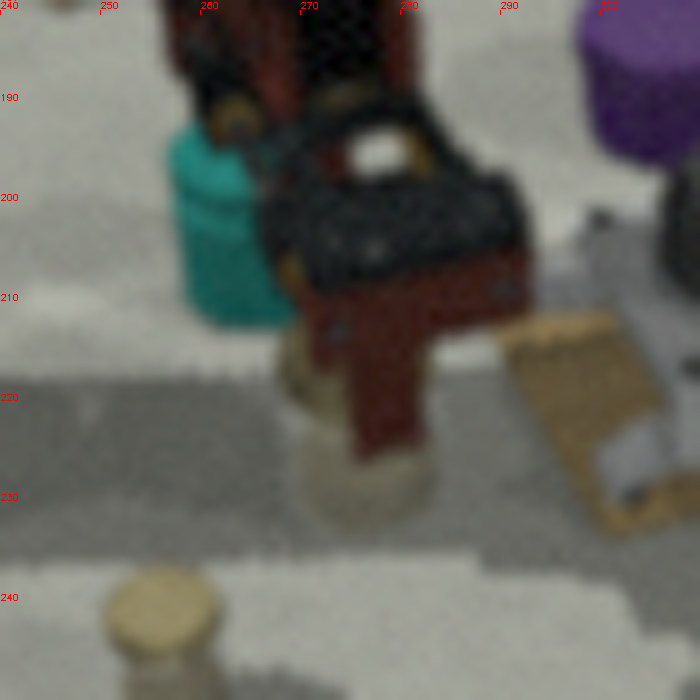

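Emit:
{"name": "carry_out", "arguments": {
  "rows": [
    [[0, 0, -0.005], [0, 0, 0], 0.8],
    [[0, 0, -0.015], [0, 0, 0], 0.8],
    [[0, 0, -0.02], [0, 0, 0], 0.8],
    [[0, 0, -0.02], [0, 0, 0], 0.8],
    [[0, 0, 0], [0, 0, 0], 0.8]
  ]
}}

```text
t: 4.38
ee_pos: [491.1, -10.8, 68.1]
orientation: [3.13, 0.263, 0.008]
ft_force: [0.6, 0.7, -0.9]
width: 47.2
```

```bash
python3 -c "
from h import *
go(500,-180,65,.171)
im=imaging.get_image('side'); crop(im,230,160,330,250,8,'pics/s4.png')
t=cv2.imread('pics/top0.png')[:,:,::-1]; crop(t,330,150,470,290,5,'pics/tcart.png')
print(ray('top',407,211,48),ray('top',433,208,48),ray('top',440,255,48),ray('top',410,262,48))"
```

```text
t 4.38 pos [491.0877 -10.7815  68.0869] yaw 0.168 q [-0.0461  0.4097  2.0036 -0.0001  0.723   1.3567] w 47.2 F [ 0.5542  0.6798 -0.9049] M [ 0.066  -0.0742 -0.026 ]
rot tool [ 0.0012 -0.0051 -0.003 ] shift in target axes (m) [-0.02    0.1683  0.0031] in present axes [-0.0195  0.1683  0.0032]
[ 554.7265 -297.9044   48.    ] [ 563.7676 -380.391    48.    ] [ 416.873  -393.9401   48.    ] [ 396.0562 -300.125    48.    ]
```

View pics/s4.png

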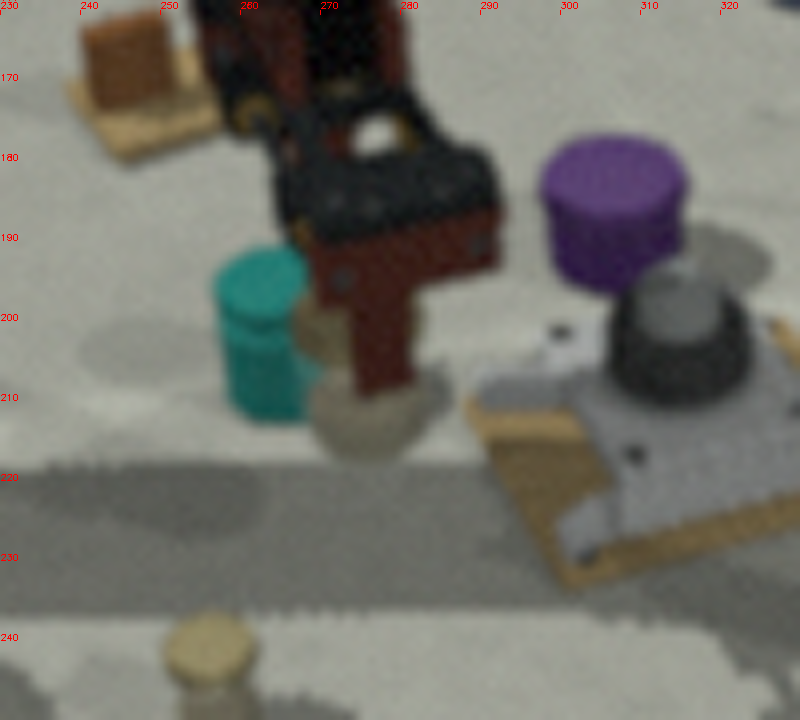

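View pics/tcart.png

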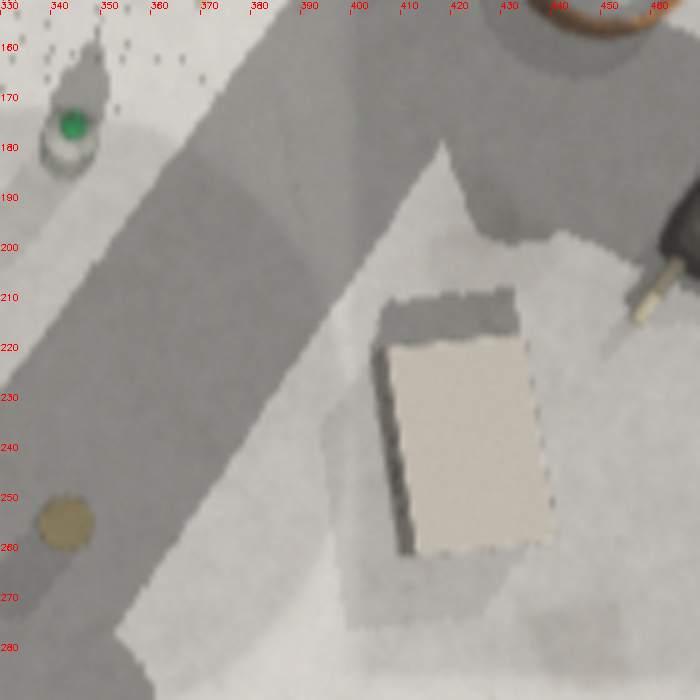

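Emit:
{"name": "carry_out", "arguments": {
  "rows": [
    [[-0.003, 0.014, 0], [0, 0, 0], 0.8],
    [[-0.003, 0.028, 0], [0, 0, 0], 0.8],
    [[-0.003, 0.03, 0], [0, 0, 0], 0.8],
    [[-0.003, 0.03, 0], [0, 0, 0], 0.8],
    [[-0.003, 0.03, 0], [0, 0, 0], 0.8],
    [[-0.003, 0.022, 0], [0, 0, 0], 0.8],
    [[-0.002, 0.014, 0], [0, 0, 0], 0.8],
    [[0, 0, 0.02], [0, 0, 0], 0.8],
    [[0, 0, 0.02], [0, 0, 0], 0.8],
    [[0, 0, 0.01], [0, 0, 0], 0.8],
    [[0, 0, 0], [0, 0, 0], 0.8],
    [[0, 0, 0], [0, 0, 0], 0.8]
  ]
}}

```text
t: 5.43
ee_pos: [496.5, -179.0, 14.3]
orientation: [-3.129, -0.264, 0.003]
ft_force: [0.9, -0.0, -1.3]
width: 47.0
```

```bash
python3 -c "
from h import *
go(500,-180,5,.171)"
```

```text
t 5.43 pos [ 496.4671 -178.9555   14.2802] yaw 0.1685 q [-0.3685  0.5485  1.9361  0.0001  0.6592  1.0337] w 47.0 F [ 0.9369 -0.0162 -1.2671] M [ 0.0138 -0.021   0.0175]
rot tool [-0.0012  0.0019 -0.0025] shift in target axes (m) [0.0033 0.0016 0.0093] in present axes [0.0033 0.0016 0.0093]
```

Lower to the bench and check the contact force.

Emit:
{"name": "carry_out", "arguments": {
  "rows": [
    [[0, 0, 0.005], [0, 0, 0], 0.8],
    [[0, 0, 0.003], [0, 0, 0], 0.8],
    [[0, 0, 0.001], [0, 0, 0], 0.8],
    [[0, 0, 0], [0, 0, 0], 0.8],
    [[0, 0, 0], [0, 0, 0], 0.8]
  ]
}}

```text
t: 5.85
ee_pos: [497.4, -179.6, 6.3]
orientation: [3.13, 0.264, 0.001]
ft_force: [0.4, -0.2, -1.4]
width: 46.9
```

```bash
python3 -c "
from h import *
go(500,-180,5,.171)"
```

```text
t 5.85 pos [ 497.392  -179.5939    6.2772] yaw 0.1681 q [-0.369   0.5631  1.9373  0.      0.6407  1.0336] w 46.9 F [ 0.389  -0.1606 -1.3969] M [ 0.0125  0.0344 -0.0188]
rot tool [ 0.0002 -0.0004 -0.0029] shift in target axes (m) [0.0025 0.0008 0.0013] in present axes [0.0025 0.0008 0.0013]
```

Emit:
{"name": "carry_out", "arguments": {
  "rows": [
    [[0, 0, 0.001], [0, 0, 0], 0.8],
    [[0, 0, 0.0005], [0, 0, 0], 0.8],
    [[0, 0, 0], [0, 0, 0], 0.4],
    [[0, 0, 0], [0, 0, 0], 0.2],
    [[0, 0, 0], [0, 0, 0], 0.1],
    [[0, 0, 0], [0, 0, 0], 0],
    [[0, 0, 0], [0, 0, 0], 0],
    [[0, 0, 0], [0, 0, 0], 0],
    [[0, 0, -0.01], [0, 0, 0], 0],
    [[0, 0, -0.03], [0, 0, 0], 0],
    [[0, 0, -0.035], [0, 0, 0], 0],
    [[0, 0, -0.035], [0, 0, 0], 0]
  ]
}}

```text
t: 6.85
ee_pos: [496.4, -179.3, 115.8]
orientation: [-3.13, -0.263, 0.003]
ft_force: [1.3, -0.7, -0.9]
width: 88.1
```

```bash
python3 -c "
from h import *
go(421.4,324.6,170,.331)
im=imaging.get_image('side'); crop(im,200,140,350,260,5,'pics/s5.png')"
```

```text
t 6.85 pos [ 496.3888 -179.2994  115.8027] yaw 0.168 q [-0.3692  0.3788  1.8944  0.      0.8702  1.0336] w 88.1 F [ 1.25   -0.6748 -0.9196] M [-0.0362 -0.0173 -0.0018]
rot tool [-0.001   0.0015 -0.163 ] shift in target axes (m) [ 0.0928 -0.5009 -0.0542] in present axes [ 0.0102 -0.5094 -0.0537]
```

View pics/s5.png

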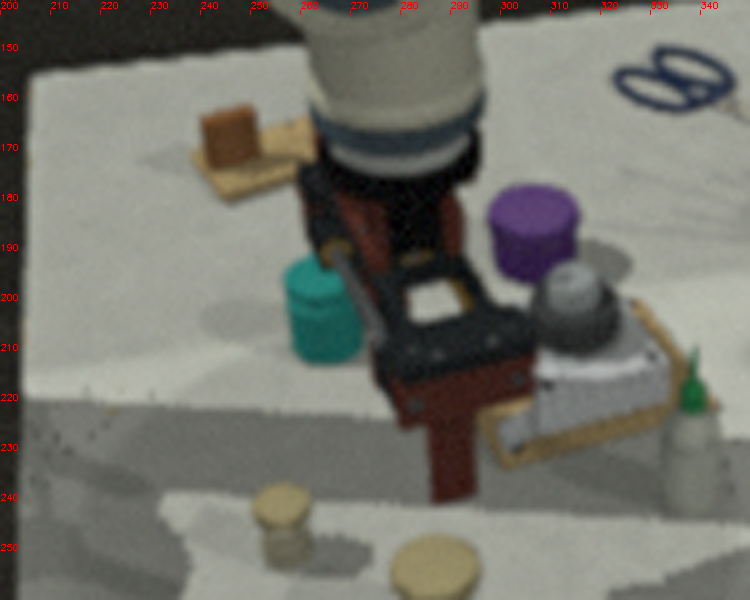

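Emit:
{"name": "carry_out", "arguments": {
  "rows": [
    [[0, 0, -0.027], [0, 0, -0.08], 0],
    [[0, 0, -0.027], [0, 0, -0.08], 0],
    [[0.006, -0.031, 0], [0, 0, 0], 0],
    [[0.006, -0.031, 0], [0, 0, 0], 0],
    [[0.006, -0.031, 0], [0, 0, 0], 0],
    [[0.006, -0.031, 0], [0, 0, 0], 0],
    [[0.006, -0.031, 0], [0, 0, 0], 0],
    [[0.006, -0.031, 0], [0, 0, 0], 0],
    [[0.006, -0.031, 0], [0, 0, 0], 0],
    [[0.006, -0.031, 0], [0, 0, 0], 0],
    [[0.006, -0.031, 0], [0, 0, 0], 0],
    [[0.006, -0.031, 0], [0, 0, 0], 0]
  ]
}}

```text
t: 7.9
ee_pos: [453.7, 134.7, 169.1]
orientation: [-3.099, -0.513, -0.001]
ft_force: [0.0, -0.1, -0.1]
width: 87.9
```

Emit:
{"name": "carry_out", "arguments": {
  "rows": [
    [[0.006, -0.031, 0], [0, 0, 0], 0],
    [[0.006, -0.031, 0], [0, 0, 0], 0],
    [[0.006, -0.031, 0], [0, 0, 0], 0],
    [[0.006, -0.031, 0], [0, 0, 0], 0],
    [[0.006, -0.031, 0], [0, 0, 0], 0],
    [[0.003, -0.031, 0], [0, 0, 0], 0],
    [[0, 0, 0.03], [0, 0, 0], 0],
    [[0, 0, 0.03], [0, 0, 0], 0],
    [[0, 0, 0], [0, 0, 0], 0],
    [[0, 0, 0], [0, 0, 0], 0]
  ]
}}

```text
t: 8.73
ee_pos: [424.3, 319.2, 107.9]
orientation: [3.098, 0.513, -0.005]
ft_force: [-0.0, 0.2, -0.1]
width: 87.9
```

```bash
python3 -c "
from h import *
go(421.4,324.6,19,.331)
im=imaging.get_image('side'); crop(im,200,120,320,210,6,'pics/s6.png')
im=imaging.get_image('top'); crop(im,170,190,370,300,4,'pics/t6.png')"
```

```text
t 8.73 pos [424.2638 319.2025 107.8801] yaw 0.3282 q [ 0.6226  0.3957  1.8911 -0.      0.8583  1.8652] w 87.9 F [-0.0464  0.2101 -0.1154] M [ 0.041  -0.0224  0.0374]
rot tool [ 0.001   0.0033 -0.0028] shift in target axes (m) [-0.001  -0.006   0.0889] in present axes [-0.0007 -0.0061  0.0889]
```

View pics/s6.png

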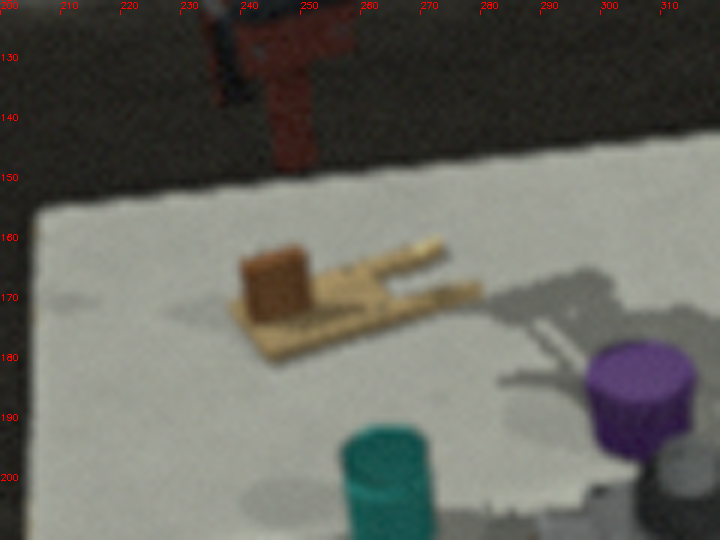

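View pics/t6.png

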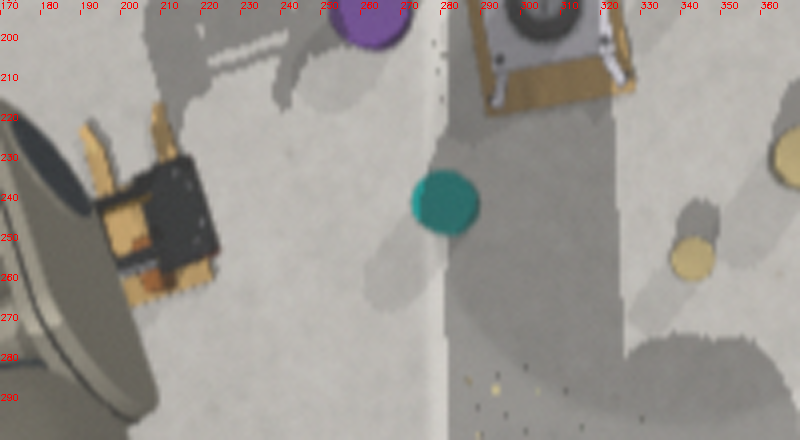

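Emit:
{"name": "carry_out", "arguments": {
  "rows": [
    [[-0.001, -0.006, 0.02], [0, 0, -0.003], 0],
    [[0, 0, 0.025], [0, 0, 0], 0],
    [[0, 0, 0.02], [0, 0, 0], 0],
    [[0, 0, 0.012], [0, 0, 0], 0],
    [[0, 0, 0.008], [0, 0, 0], 0],
    [[0, 0, 0.003], [0, 0, 0], 0],
    [[0, 0, 0], [0, 0, 0], 0],
    [[0, 0, 0], [0, 0, 0], 0]
  ]
}}

```text
t: 9.5
ee_pos: [423.3, 325.7, 21.4]
orientation: [-3.098, -0.517, -0.002]
ft_force: [-0.8, -0.1, -0.3]
width: 87.6
```

```bash
python3 -c "
from h import *
go(421.4,324.6,19,.331)
c=np.array([422.9,324,19]);a=.331;X=np.array([np.cos(a),np.sin(a),0]);Y=np.array([np.sin(a),-np.cos(a),0])
for y in(44,57):
  for z in(0,20,30): print(y,z,[np.round(proj('side',[c+X*dx+Y*y+[0,0,z]])[0],1) for dx in(-10,10)])
im=imaging.get_image('side'); crop(im,220,130,300,200,9,'pics/s7.png')
im=imaging.get_image('top'); crop(im,170,200,250,290,7,'pics/t7.png')"
```

```text
t 9.5 pos [423.2768 325.6874  21.4255] yaw 0.3308 q [ 0.6335  0.5407  1.9234 -0.      0.676   1.8735] w 87.6 F [-0.8412 -0.1247 -0.266 ] M [ 0.021  -0.0507 -0.0488]
rot tool [-0.0004 -0.0014 -0.0002] shift in target axes (m) [-0.0021  0.0004  0.0024] in present axes [-0.0021  0.0004  0.0024]
44 0 [array([249.6, 177.2]), array([254.5, 175.6])]
44 20 [array([248.9, 172.6]), array([253.9, 171.1])]
44 30 [array([248.6, 170.4]), array([253.6, 168.8])]
57 0 [array([251. , 178.8]), array([255.9, 177.2])]
57 20 [array([250.3, 174.3]), array([255.3, 172.7])]
57 30 [array([250., 172.]), array([255. , 170.4])]
```

View pics/s7.png

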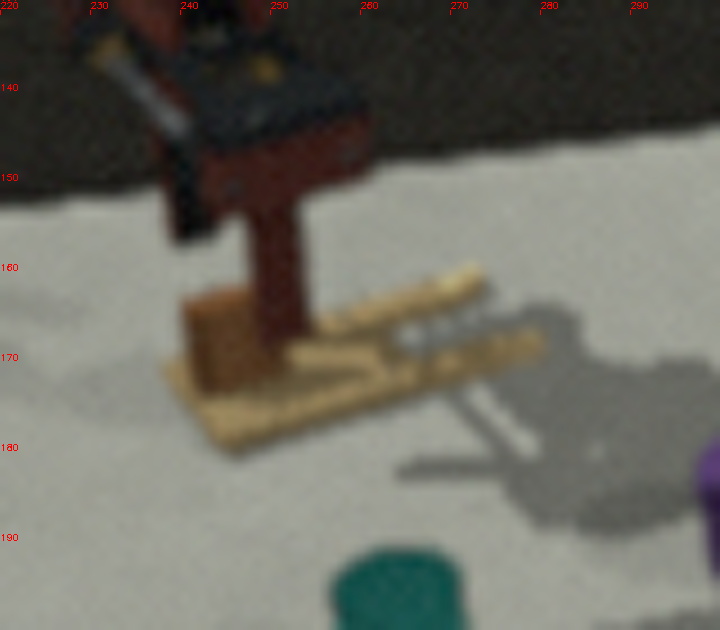

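View pics/t7.png

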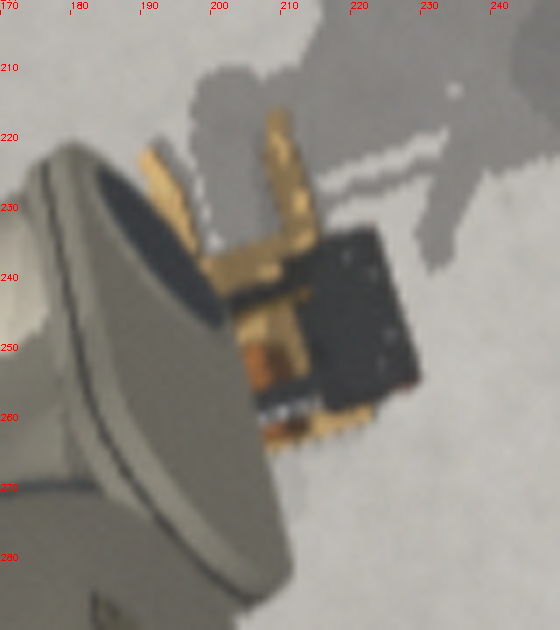

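Emit:
{"name": "carry_out", "arguments": {
  "rows": [
    [[-0.002, 0.0004, 0.0025], [0, 0, 0], 0],
    [[0, 0, 0], [0, 0, 0], 0.3],
    [[0, 0, 0], [0, 0, 0], 0.5],
    [[0, 0, 0], [0, 0, 0], 0.7],
    [[0, 0, 0], [0, 0, 0], 0.8],
    [[0, 0, 0], [0, 0, 0], 0.9],
    [[0, 0, 0], [0, 0, 0], 1],
    [[0, 0, 0], [0, 0, 0], 1],
    [[0, 0, 0], [0, 0, 0], 1],
    [[0, 0, 0], [0, 0, 0], 1]
  ]
}}

```text
t: 10.43
ee_pos: [420.8, 324.2, 18.0]
orientation: [3.099, 0.518, 0.0]
ft_force: [-0.6, -0.1, 0.2]
width: 31.2
```

```bash
python3 -c "
from h import *
go(421.4,324.6,19,.331)
im=imaging.get_image('side'); crop(im,220,130,300,200,9,'pics/s8.png')
im=imaging.get_image('top'); crop(im,170,200,250,290,7,'pics/t8.png')"
```

```text
t 10.43 pos [420.7884 324.2388  17.9849] yaw 0.331 q [ 0.6341  0.5445  1.9293 -0.      0.6678  1.8739] w 31.2 F [-0.6013 -0.139   0.2024] M [0.027  0.0326 0.0141]
rot tool [ 0. -0. -0.] shift in target axes (m) [ 0.0007 -0.0001 -0.001 ] in present axes [ 0.0007 -0.0001 -0.001 ]
```

View pics/s8.png

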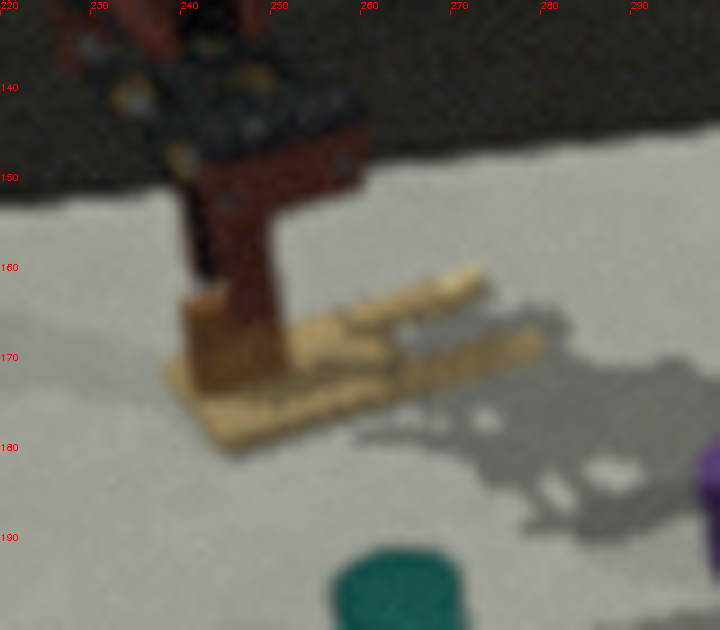

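View pics/t8.png

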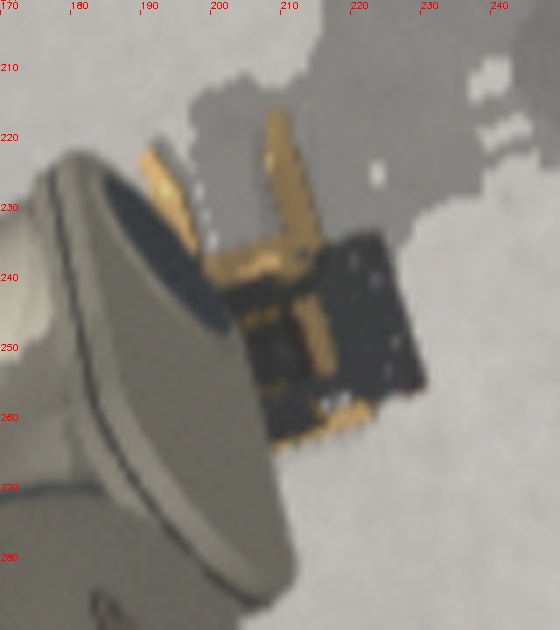

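Emit:
{"name": "carry_out", "arguments": {
  "rows": [
    [[0, 0, 0], [0, 0, 0], 1],
    [[0, 0, 0], [0, 0, 0], 1],
    [[0, 0, 0], [0, 0, 0], 1],
    [[0, 0, 0], [0, 0, 0], 1],
    [[0, 0, 0], [0, 0, 0], 1]
  ]
}}

```text
t: 10.95
ee_pos: [420.8, 324.3, 18.0]
orientation: [-3.099, -0.518, -0.0]
ft_force: [-1.0, 0.4, -0.1]
width: 14.8
```

Emit:
{"name": "carry_out", "arguments": {
  "rows": [
    [[0, 0, 0], [0, 0, 0], 1],
    [[0, 0, -0.005], [0, 0, 0], 1],
    [[0, 0, -0.01], [0, 0, 0], 1],
    [[0, 0, -0.015], [0, 0, 0], 1],
    [[0, 0, -0.02], [0, 0, 0], 1],
    [[0, 0, -0.02], [0, 0, 0], 1],
    [[0, 0, -0.015], [0, 0, 0], 1],
    [[0, 0, -0.01], [0, 0, 0], 1],
    [[0, 0, 0], [0, 0, 0], 1]
  ]
}}

```text
t: 11.7
ee_pos: [422.1, 325.1, 115.6]
orientation: [-3.097, -0.517, -0.006]
ft_force: [0.1, 0.8, -0.9]
width: 14.3
```

```bash
python3 -c "
from h import *
go(402,-16,110,.171)
im=imaging.get_image('side'); crop(im,220,100,300,190,8,'pics/s9.png')"
```

```text
t 11.7 pos [422.0522 325.118  115.5641] yaw 0.331 q [ 0.6341  0.3829  1.8884 -0.0001  0.8661  1.8739] w 14.3 F [ 0.1046  0.7641 -0.9492] M [-0.0826  0.0451 -0.0225]
rot tool [-0.0015 -0.004   0.16  ] shift in target axes (m) [-0.0778  0.3327  0.0056] in present axes [-0.1298  0.3161  0.0047]
```

View pics/s9.png

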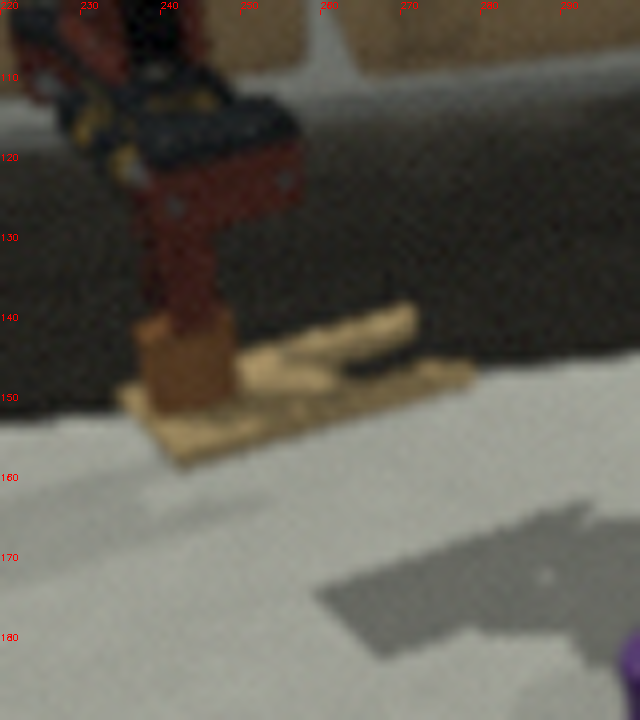

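Emit:
{"name": "carry_out", "arguments": {
  "rows": [
    [[0, 0, 0], [0, 0, 0.04], 1],
    [[0, 0, 0], [0, 0, 0.06], 1],
    [[0, 0, 0], [0, 0, 0.06], 1],
    [[-0.004, 0.014, 0], [0, 0, 0], 1],
    [[-0.006, 0.026, 0], [0, 0, 0], 1],
    [[-0.006, 0.028, 0], [0, 0, 0], 1],
    [[-0.006, 0.028, 0], [0, 0, 0], 1],
    [[-0.006, 0.028, 0], [0, 0, 0], 1],
    [[-0.006, 0.028, 0], [0, 0, 0], 1],
    [[-0.006, 0.028, 0], [0, 0, 0], 1],
    [[-0.006, 0.028, 0], [0, 0, 0], 1],
    [[-0.006, 0.028, 0], [0, 0, 0], 1]
  ]
}}

```text
t: 12.75
ee_pos: [408.1, 80.9, 112.3]
orientation: [3.13, 0.271, -0.003]
ft_force: [1.0, -0.3, -2.0]
width: 14.8
```

Emit:
{"name": "carry_out", "arguments": {
  "rows": [
    [[-0.006, 0.028, 0], [0, 0, 0], 1],
    [[-0.006, 0.028, 0], [0, 0, 0], 1],
    [[-0.006, 0.024, 0], [0, 0, 0], 1],
    [[-0.006, 0.014, 0], [0, 0, 0], 1],
    [[-0.002, 0.003, 0], [0, 0, 0], 1],
    [[0, 0, 0], [0, 0, 0], 1],
    [[0, 0, 0], [0, 0, 0], 1]
  ]
}}

```text
t: 13.33
ee_pos: [400.0, -17.1, 112.6]
orientation: [-3.13, -0.268, 0.001]
ft_force: [0.7, 1.3, -2.6]
width: 14.6
```

```bash
python3 -c "
from h import *
go(402,-16,35,.171)
im=imaging.get_image('side'); crop(im,220,140,350,250,6,'pics/s10.png')
im=imaging.get_image('top'); crop(im,260,150,360,290,5,'pics/t10.png')"
```

```text
t 13.33 pos [399.9794 -17.061  112.6328] yaw 0.1708 q [-0.0725  0.2138  2.1601  0.0002  0.7686  1.3273] w 14.6 F [ 0.6646  1.3016 -2.6115] M [0.0193 0.0266 0.0368]
rot tool [-0.0004  0.0008 -0.0002] shift in target axes (m) [ 0.0022 -0.0007  0.0776] in present axes [ 0.0022 -0.0007  0.0776]
```

View pics/s10.png

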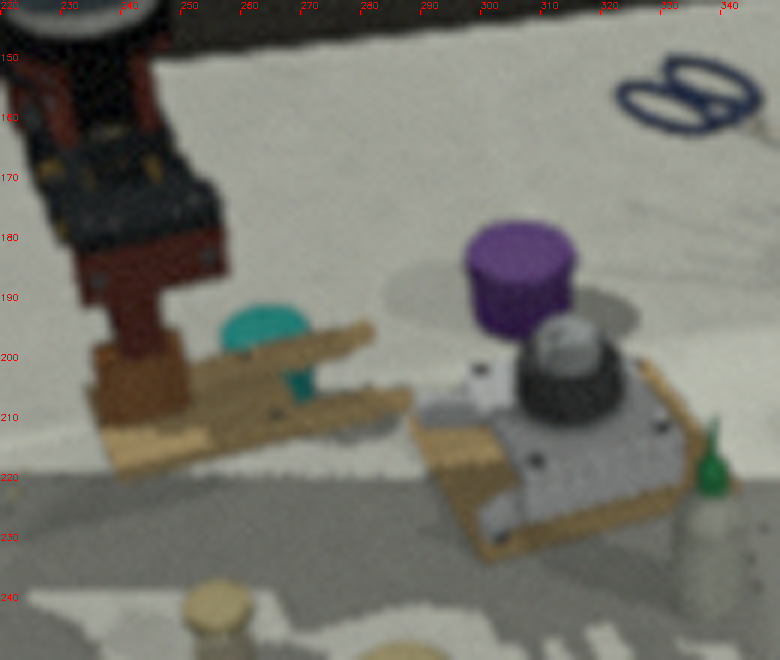

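View pics/t10.png

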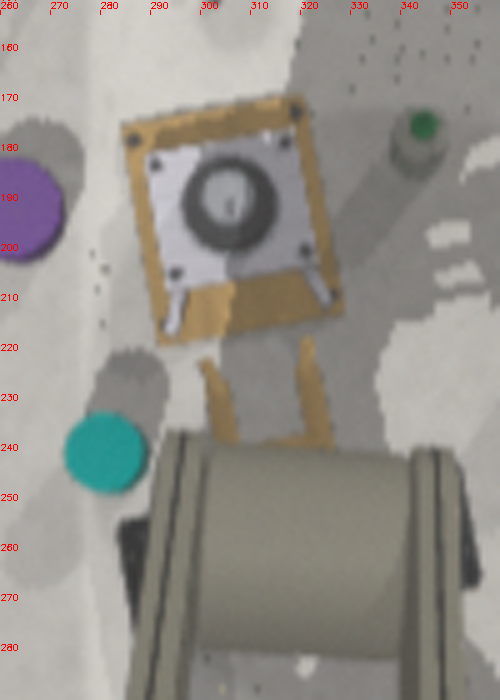

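```bash
python3 -c "
from fit import *
p=[400+56*.9854,-17.1+56*.1699,.171]
P=[(-80,-35,12),(-80,-35,0),(-80,35,12),(71,-35,12),(71,35,12),(15,-20,12),(15,20,12),(-34,-8,57),(-78,-8,57)]
W=pose(P,p)+[0,0,94.6]
print(np.c_[(proj('side',W)-[220,140])*6,(proj('top',W)-[260,150])*5])"
```

```text
[[113.59815009 464.26528988 358.10698491 586.18860619]
 [117.02566236 483.42278099 357.30688837 585.9398811 ]
 [ 81.96348375 380.84497535 240.60804973 607.55889998]
 [413.98574711 388.0270886  312.06225537 334.20229586]
 [369.99021018 311.30228575 196.9388615  354.70738808]
 [296.66768821 397.97771854 304.08990252 430.87514929]
 [274.01417957 352.78742025 237.8081567  442.77208427]
 [182.8730808  334.63405459 299.65482202 514.61891279]
 [ 91.84429345 356.34015339 313.53545851 592.18468802]]
```

Emit:
{"name": "carry_out", "arguments": {
  "rows": [
    [[0, 0, 0.01], [0, 0, 0], 1],
    [[0, 0, 0.02], [0, 0, 0], 1],
    [[0, 0, 0.02], [0, 0, 0], 1],
    [[0, 0, 0.015], [0, 0, 0], 1],
    [[0, 0, 0.01], [0, 0, 0], 1],
    [[0, 0, 0.005], [0, 0, 0], 1],
    [[0, 0, 0], [0, 0, 0], 1],
    [[0, 0, 0], [0, 0, 0], 1]
  ]
}}

```text
t: 14.1
ee_pos: [400.8, -16.7, 33.1]
orientation: [-3.13, -0.27, 0.0]
ft_force: [-0.4, 0.1, -1.4]
width: 14.5
```

```bash
python3 -c "
from h import *
go(402.2,-16,31,.171)
im=imaging.get_image('side'); crop(im,220,150,350,250,6,'pics/s11.png')
im=imaging.get_image('top'); crop(im,260,150,360,250,7,'pics/t11.png')"
```

```text
t 14.1 pos [400.7716 -16.708   33.0569] yaw 0.1721 q [-0.0714  0.387   2.2022  0.      0.5526  1.3273] w 14.5 F [-0.4278  0.1113 -1.4029] M [-0.0529  0.0198  0.0069]
rot tool [-0.0001  0.0002  0.0011] shift in target axes (m) [ 0.0015 -0.0005  0.0021] in present axes [ 0.0015 -0.0005  0.0021]
```

View pics/s11.png

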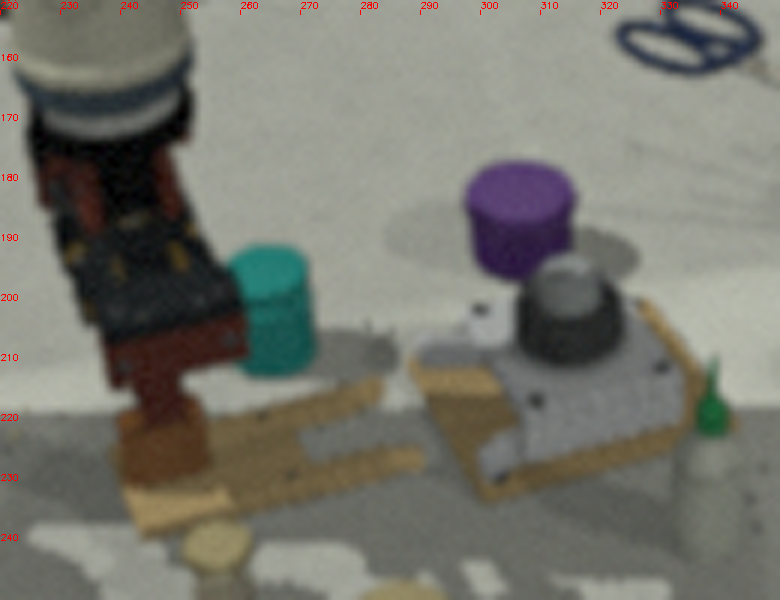

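View pics/t11.png

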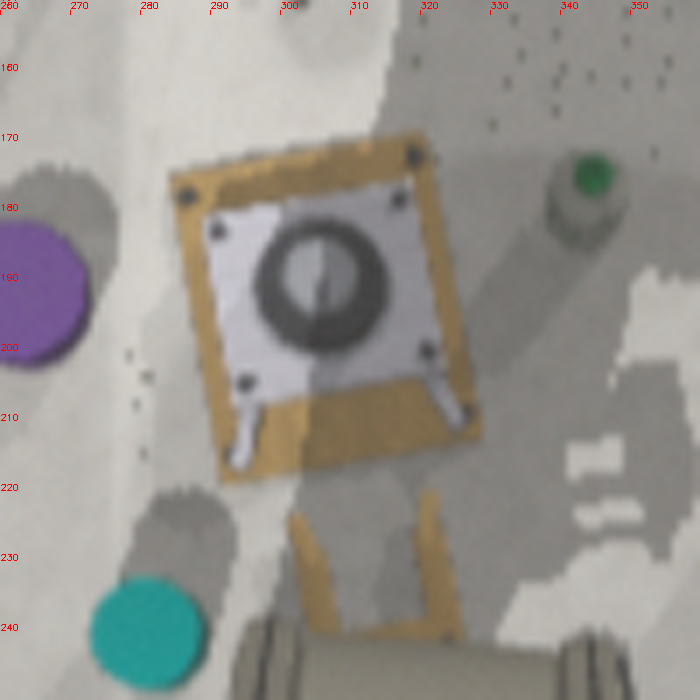

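Emit:
{"name": "carry_out", "arguments": {
  "rows": [
    [[0.005, -0.001, 0.0015], [0, 0, 0], 1],
    [[0.015, 0, 0.001], [0, 0, 0], 1],
    [[0.015, 0, 0], [0, 0, 0], 1],
    [[0.015, 0, 0], [0, 0, 0], 1],
    [[0.01, 0, 0], [0, 0, 0], 1],
    [[0, 0, 0], [0, 0, 0], 1],
    [[0, 0, 0], [0, 0, 0], 1]
  ]
}}

```text
t: 14.78
ee_pos: [459.6, -5.9, 30.6]
orientation: [3.13, 0.269, 0.0]
ft_force: [0.0, 0.3, -1.6]
width: 14.7
```

```bash
python3 -c "
from h import *
go(532,6.3,31,.171)
im=imaging.get_image('side'); crop(im,230,150,350,250,6,'pics/s12.png')
im=imaging.get_image('top'); crop(im,270,160,350,240,8,'pics/t12.png')"
```

```text
t 14.78 pos [459.6408  -5.881   30.5836] yaw 0.1713 q [-0.0387  0.4496  2.0809 -0.      0.611   1.3608] w 14.7 F [ 0.0281  0.2996 -1.6275] M [-0.0512  0.1304  0.0081]
rot tool [ 0.     -0.0001  0.0003] shift in target axes (m) [ 0.0734  0.0003 -0.0004] in present axes [ 0.0734  0.0003 -0.0004]
```

View pics/s12.png

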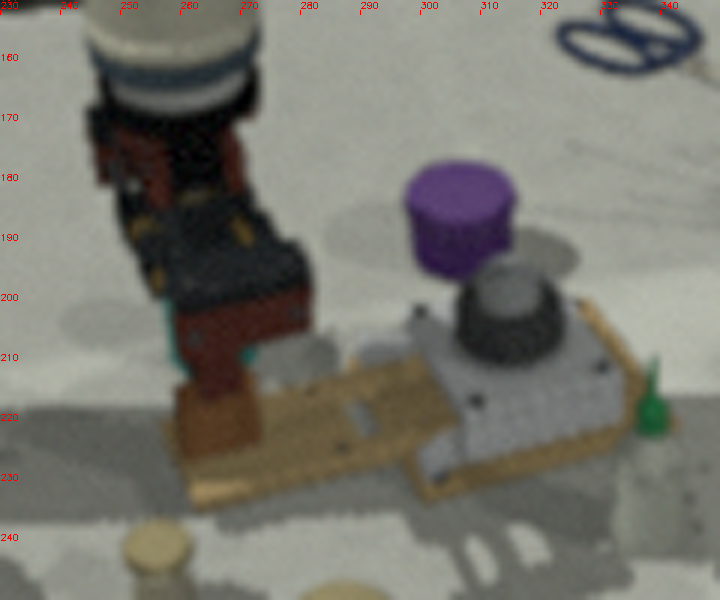

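View pics/t12.png

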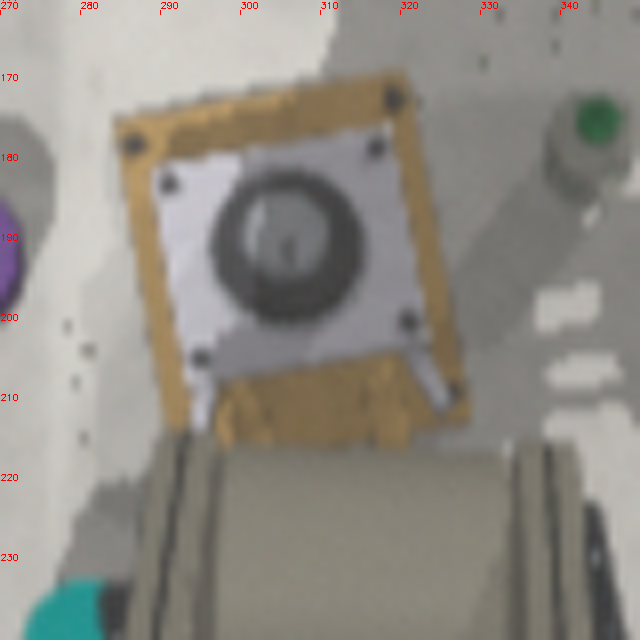

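Emit:
{"name": "carry_out", "arguments": {
  "rows": [
    [[0.006, 0, 0], [0, 0, 0], 1],
    [[0.012, 0, 0], [0, 0, 0], 1],
    [[0.012, 0, 0], [0, 0, 0], 1],
    [[0.012, 0, 0], [0, 0, 0], 1],
    [[0.008, 0, 0], [0, 0, 0], 1],
    [[0.005, 0, 0], [0, 0, 0], 1],
    [[0, 0, 0], [0, 0, 0], 1]
  ]
}}

```text
t: 15.47
ee_pos: [514.6, 3.5, 30.5]
orientation: [3.13, 0.268, 0.001]
ft_force: [-0.0, -1.1, -1.6]
width: 14.7
```

Emit:
{"name": "carry_out", "arguments": {
  "rows": [
    [[0.003, 0, 0], [0, 0, 0], 1],
    [[0.003, 0, 0], [0, 0, 0], 1],
    [[0.003, 0, 0], [0, 0, 0], 1],
    [[0.003, 0, 0], [0, 0, 0], 1],
    [[0.002, 0, 0], [0, 0, 0], 1],
    [[0, 0, 0], [0, 0, 0], 1]
  ]
}}

```text
t: 15.97
ee_pos: [528.1, 5.8, 30.5]
orientation: [3.13, 0.268, 0.001]
ft_force: [0.8, 1.2, -1.7]
width: 14.7
```

Emit:
{"name": "carry_out", "arguments": {
  "rows": [
    [[0.001, 0, 0], [0, 0, 0], 1],
    [[0.001, 0, 0], [0, 0, 0], 1],
    [[0.001, 0, 0], [0, 0, 0], 1],
    [[0, 0, 0], [0, 0, 0], 1]
  ]
}}

```text
t: 16.3
ee_pos: [530.7, 6.3, 30.5]
orientation: [-3.13, -0.268, -0.0]
ft_force: [0.1, -0.1, -2.9]
width: 14.7
```

Emit:
{"name": "carry_out", "arguments": {
  "rows": [
    [[0.001, 0, 0], [0, 0, 0], 1],
    [[0.001, 0, 0], [0, 0, 0], 1],
    [[0.001, 0, 0], [0, 0, 0], 1],
    [[0, 0, 0], [0, 0, 0], 1]
  ]
}}

```text
t: 16.63
ee_pos: [532.5, 6.8, 30.3]
orientation: [-3.13, -0.268, 0.003]
ft_force: [-2.0, 0.8, 0.2]
width: 14.8
```

Emit:
{"name": "carry_out", "arguments": {
  "rows": [
    [[0.001, 0, 0], [0, 0, 0], 1],
    [[0.001, 0, 0], [0, 0, 0], 1],
    [[0, 0, 0], [0, 0, 0], 1]
  ]
}}

```text
t: 16.88
ee_pos: [533.2, 7.0, 30.1]
orientation: [-3.13, -0.268, 0.007]
ft_force: [-6.9, -0.9, 3.2]
width: 15.0
```

Emit:
{"name": "carry_out", "arguments": {
  "rows": [
    [[-0.0005, 0, 0.001], [0, 0, 0], 1],
    [[0, 0, 0.001], [0, 0, 0], 1],
    [[0, 0, 0], [0, 0, 0], 1],
    [[0, 0, 0], [0, 0, 0], 1]
  ]
}}

```text
t: 17.22
ee_pos: [532.4, 6.8, 28.0]
orientation: [-3.13, -0.268, 0.007]
ft_force: [-6.8, -1.0, 2.1]
width: 15.2
```

```bash
python3 -c "
from h import *
go(532,6.3,31,.171)
im=imaging.get_image('side'); crop(im,240,150,350,250,7,'pics/s13.png')"
```

```text
t 17.22 pos [532.4093   6.836   27.9851] yaw 0.1709 q [-0.0094  0.5297  1.9206 -0.0004  0.6959  1.3908] w 15.2 F [-6.7895 -0.9804  2.0572] M [-0.2739  1.3386 -0.0721]
rot tool [-0.0006  0.0047 -0.0001] shift in target axes (m) [-0.0005  0.0005 -0.003 ] in present axes [-0.0005  0.0005 -0.003 ]
```

View pics/s13.png

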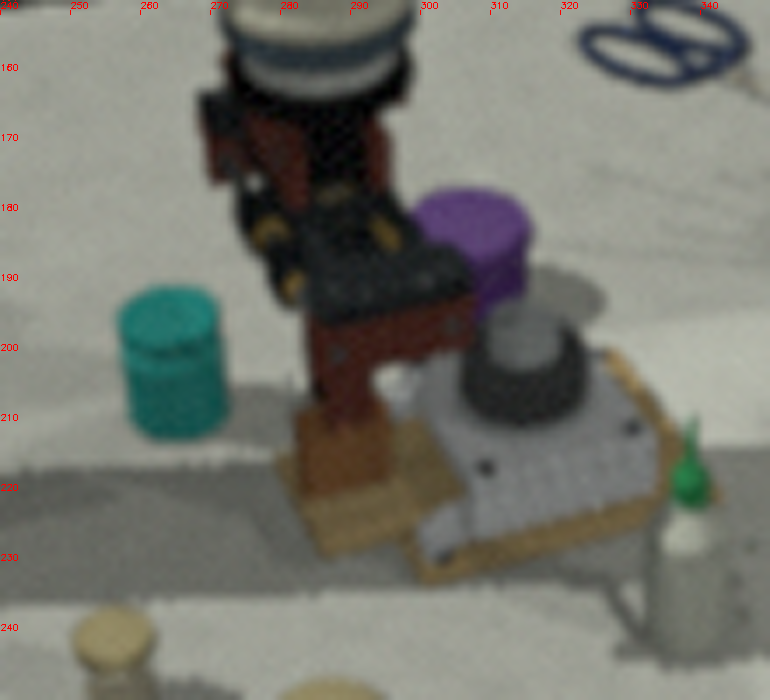

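Emit:
{"name": "carry_out", "arguments": {
  "rows": [
    [[0, 0, 0], [0, 0, 0], 0.7],
    [[0, 0, 0], [0, 0, 0], 0.5],
    [[0, 0, 0], [0, 0, 0], 0.3],
    [[0, 0, 0], [0, 0, 0], 0.2],
    [[0, 0, 0], [0, 0, 0], 0.1],
    [[0, 0, 0], [0, 0, 0], 0.1],
    [[0, 0, 0], [0, 0, 0], 0.1],
    [[0, 0, -0.01], [0, 0, 0], 0.1],
    [[0, 0, -0.03], [0, 0, 0], 0.1],
    [[0, 0, -0.035], [0, 0, 0], 0.1],
    [[0, 0, -0.035], [0, 0, 0], 0.1],
    [[0, 0, 0], [0, 0, 0], 0.1]
  ]
}}

```text
t: 18.27
ee_pos: [539.3, 7.0, 145.4]
orientation: [3.129, 0.268, 0.017]
ft_force: [1.0, 0.1, 0.6]
width: 78.9
```

Emit:
{"name": "carry_out", "arguments": {
  "rows": [
    [[-0.03, 0, -0.03], [0, 0, 0], 0.1],
    [[-0.035, 0, 0], [0, 0, 0], 0.1],
    [[-0.035, 0, 0], [0, 0, 0], 0.1],
    [[0, 0, 0], [0, 0, 0], 0.1]
  ]
}}

```text
t: 18.6
ee_pos: [430.1, -10.2, 167.3]
orientation: [-3.13, -0.268, 0.009]
ft_force: [-1.0, -0.7, -0.3]
width: 79.0
```

```bash
python3 -c "
from h import *
go(620,21.4,160,.171)
im=imaging.get_image('side'); crop(im,240,180,350,250,7,'pics/s14.png')
im=imaging.get_image('top'); crop(im,270,160,350,260,7,'pics/t14.png')"
```

```text
t 18.6 pos [430.0556 -10.18   167.3402] yaw 0.1707 q [-0.0512  0.1623  2.0534 -0.0003  0.9314  1.3492] w 79.0 F [-1.0295 -0.7135 -0.3033] M [-0.021   0.0259 -0.0113]
rot tool [-0.001   0.0054 -0.0003] shift in target axes (m) [0.1925 0.0012 0.0073] in present axes [0.1926 0.0011 0.0063]
```

View pics/s14.png

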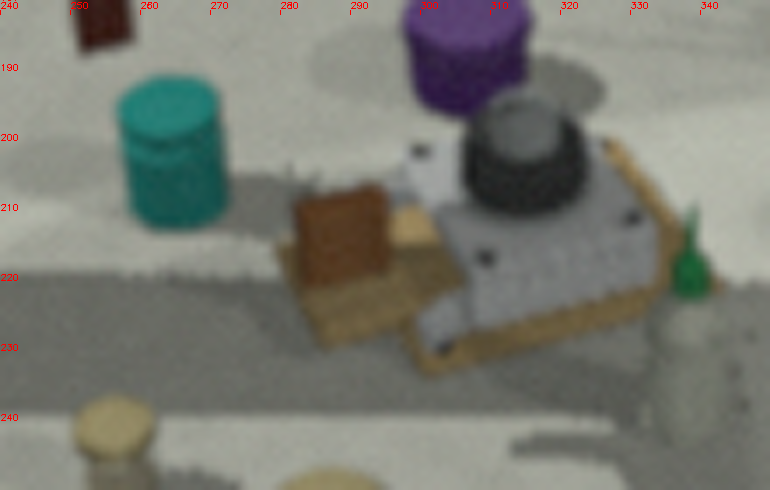

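View pics/t14.png

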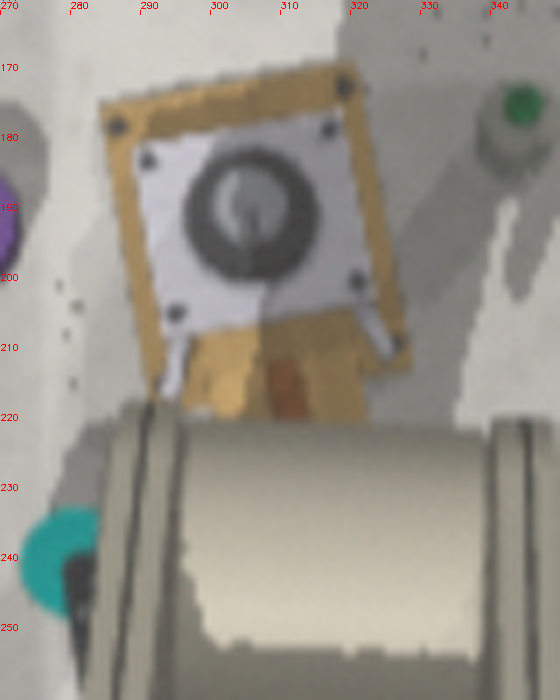

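```bash
python3 -c "
from fit import *
np.set_printoptions(precision=3,suppress=True)
S=lambda x,y:(240+x/7-.43,180+y/7-.43)
T=lambda x,y:(270+x/7-.43,160+y/7-.43)
z=10
ob=[('side',(-80,-35,12+z),S(323,335)),('side',(-78,-8,57+z),S(297,203)),('side',(-34,-8,57+z),S(386,187)),('side',(-78,-8,12+z),S(305,288)),('side',(-34,-8,12+z),S(391,272)),('side',(-80,35,12+z),S(278,248)),
('top',(-34,-8,57+z),T(299,357)),('top',(-34,8,57+z),T(266,362))]
p,r=fit(ob,[587,16,.171]);print(p);print(r.T)
dx=p[0]-620;dy=p[1]-21.4;print('jig frame',dx*.985+dy*.17,-dx*.17+dy*.985)
print('ring',ray('top',*T(252,215),74),'stub',ray('top',*T(250,205),90),'side stub',ray('side',*S(526,130),90))
"
```

```text
[587.853  14.453   0.142]
[[-0.769  0.16   0.988 -0.075  0.85  -0.607 -0.358 -0.741]
 [-0.262  2.096  1.164  0.994  0.025 -1.227  0.032  0.074]]
jig frame -32.84582363445767 -1.3773734971998621
ring [618.322  21.16   74.   ] stub [619.843  21.62   90.   ] side stub [617.134   5.532  90.   ]
```

Emit:
{"name": "carry_out", "arguments": {
  "rows": [
    [[0, 0, 0], [0, 0, -0.12], 0.1],
    [[0, 0, 0], [0, 0, -0.12], 0.1],
    [[0, 0, 0], [0, 0, -0.12], 0.1],
    [[0, 0, 0], [0, 0, -0.12], 0.1],
    [[0, 0, 0], [0, 0, -0.12], 0.1],
    [[0, 0, 0], [0, 0, -0.12], 0.1],
    [[0, 0, 0], [0, 0, -0.12], 0.1],
    [[0, 0, 0], [0, 0, -0.12], 0.1],
    [[0, 0, 0], [0, 0, -0.12], 0.1],
    [[0, 0, 0], [0, 0, -0.12], 0.1]
  ]
}}

```text
t: 19.53
ee_pos: [438.7, -9.7, 168.2]
orientation: [2.425, 1.996, 0.002]
ft_force: [0.2, 0.4, 0.3]
width: 78.9
```

Emit:
{"name": "carry_out", "arguments": {
  "rows": [
    [[0, 0, 0], [0, 0, -0.12], 0.1],
    [[0, 0, 0], [0, 0, -0.12], 0.1],
    [[0, 0, 0], [0, 0, -0.12], 0.1],
    [[0, 0, 0], [0, 0, -0.12], 0.1],
    [[0, 0, 0], [0, 0, -0.12], 0.1],
    [[0, 0, 0], [0, 0, -0.12], 0.1],
    [[0, 0, 0], [0, 0, -0.12], 0.1],
    [[0, 0, 0], [0, 0, -0.12], 0.1],
    [[0, 0, 0], [0, 0, -0.12], 0.1],
    [[0, 0, 0], [0, 0, 0], 0.1]
  ]
}}

```text
t: 20.37
ee_pos: [438.5, -9.8, 168.2]
orientation: [1.056, 2.958, 0.001]
ft_force: [0.3, 0.2, -0.1]
width: 78.8
```

```bash
python3 -c "
from h import *
o=readout.get_obs();R=Ro.from_rotvec(o['orientation']).as_matrix();yaw=np.arctan2(R[1,0],R[0,0])
go(619.5,21.3,165,yaw)
im=imaging.get_image('top'); crop(im,270,160,350,260,7,'pics/t15.png')
print(R)"
```

```text
t 20.37 pos [438.498   -9.7953 168.1597] yaw 2.4556 q [-0.0495  0.1704  2.0407 -0.      0.9294 -0.9342] w 78.8 F [ 0.2714  0.1946 -0.1162] M [-0.057  -0.1348 -0.003 ]
rot tool [0.0007 0.0009 0.    ] shift in target axes (m) [-0.1204  0.1387  0.0032] in present axes [-0.1204  0.1387  0.0034]
[[-0.7738  0.6335  0.0012]
 [ 0.6335  0.7738 -0.0001]
 [-0.0009  0.0007 -1.    ]]
```

Emit:
{"name": "carry_out", "arguments": {
  "rows": [
    [[-0.012, 0.014, 0], [0, 0, 0], 0.1],
    [[-0.02, 0.023, 0], [0, 0, 0], 0.1],
    [[-0.02, 0.023, 0], [0, 0, 0], 0.1],
    [[-0.02, 0.023, 0], [0, 0, 0], 0.1],
    [[-0.02, 0.023, 0], [0, 0, 0], 0.1],
    [[-0.017, 0.02, 0], [0, 0, 0], 0.1],
    [[-0.012, 0.014, 0], [0, 0, 0], 0.1],
    [[0, 0, 0], [0, 0, 0], 0.1],
    [[0, 0, 0], [0, 0, 0], 0.1]
  ]
}}

```text
t: 21.17
ee_pos: [619.9, 21.2, 167.3]
orientation: [-1.067, -2.954, 0.0]
ft_force: [-1.2, 1.4, -0.7]
width: 79.3
```

```bash
python3 -c "
from h import *
o=readout.get_obs();R=Ro.from_rotvec(o['orientation']).as_matrix();yaw=np.arctan2(R[1,0],R[0,0])
go(619.5,21.3,85,yaw)
im=imaging.get_image('side'); crop(im,260,130,360,240,7,'pics/s16.png')"
```

```text
t 21.17 pos [619.8626  21.1913 167.3093] yaw 2.4486 q [ 0.015   0.4363  1.6543 -0.      1.0516 -0.8628] w 79.3 F [-1.2162  1.4334 -0.6853] M [-0.0047 -0.1001 -0.0107]
rot tool [-0.0004 -0.0004  0.    ] shift in target axes (m) [ 0.0003 -0.0001  0.0823] in present axes [ 0.0003 -0.0001  0.0823]
```

View pics/s16.png

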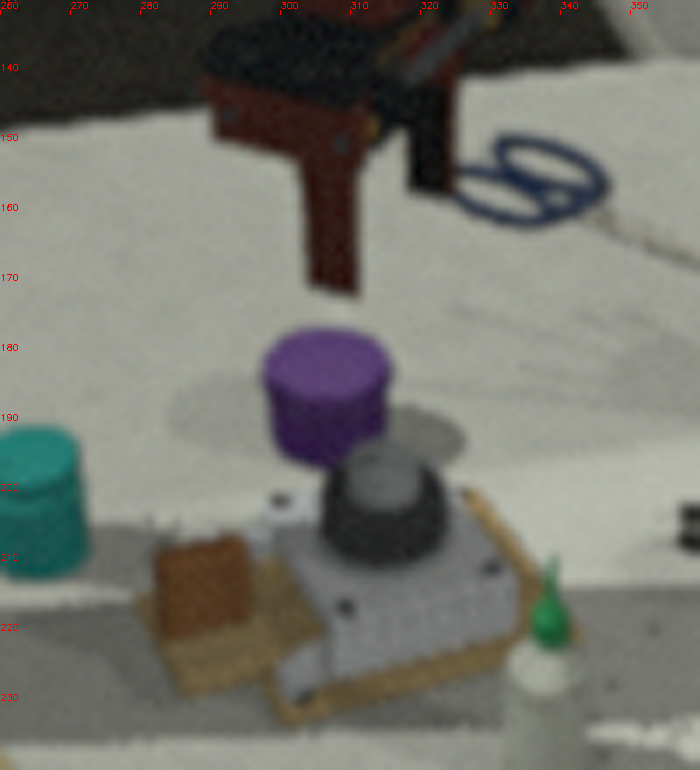

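Emit:
{"name": "carry_out", "arguments": {
  "rows": [
    [[0, 0, 0.02], [0, 0, 0], 0.1],
    [[0, 0, 0.03], [0, 0, 0], 0.1],
    [[0, 0, 0.02], [0, 0, 0], 0.1],
    [[0, 0, 0.015], [0, 0, 0], 0.1],
    [[0, 0, 0.01], [0, 0, 0], 0.1],
    [[0, 0, 0.008], [0, 0, 0], 0.1],
    [[0, 0, 0.005], [0, 0, 0], 0.1],
    [[0, 0, 0], [0, 0, 0], 0.1],
    [[0, 0, 0], [0, 0, 0], 0.1]
  ]
}}

```text
t: 21.97
ee_pos: [619.6, 20.9, 60.5]
orientation: [1.064, 2.955, 0.0]
ft_force: [-0.4, -0.2, 0.3]
width: 78.8
```

Emit:
{"name": "carry_out", "arguments": {
  "rows": [
    [[0, 0, 0.003], [0, 0, 0], 0.1],
    [[0, 0, 0.002], [0, 0, 0], 0.1],
    [[0, 0, 0], [0, 0, 0], 0.1],
    [[0, 0, 0.002], [0, 0, 0], 0.1],
    [[0, 0, 0], [0, 0, 0], 0.1],
    [[0, 0, 0], [0, 0, 0], 0.1]
  ]
}}

```text
t: 22.47
ee_pos: [619.3, 21.0, 52.9]
orientation: [-1.063, -2.956, 0.0]
ft_force: [0.1, -0.7, 0.4]
width: 79.0
```

```bash
python3 -c "
from h import *
go(619.5,21.3,50,2.4486)
im=imaging.get_image('side'); crop(im,260,150,360,240,8,'pics/s17.png')"
```

```text
t 22.47 pos [619.3185  20.9765  52.9065] yaw 2.451 q [ 0.0146  0.5845  1.7183  0.      0.8388 -0.8656] w 79.0 F [ 0.1324 -0.6694  0.4261] M [ 0.0438 -0.1379  0.0166]
rot tool [-0.0001 -0.0001  0.0024] shift in target axes (m) [0.0001 0.0004 0.0029] in present axes [0.0001 0.0004 0.0029]
```

View pics/s17.png

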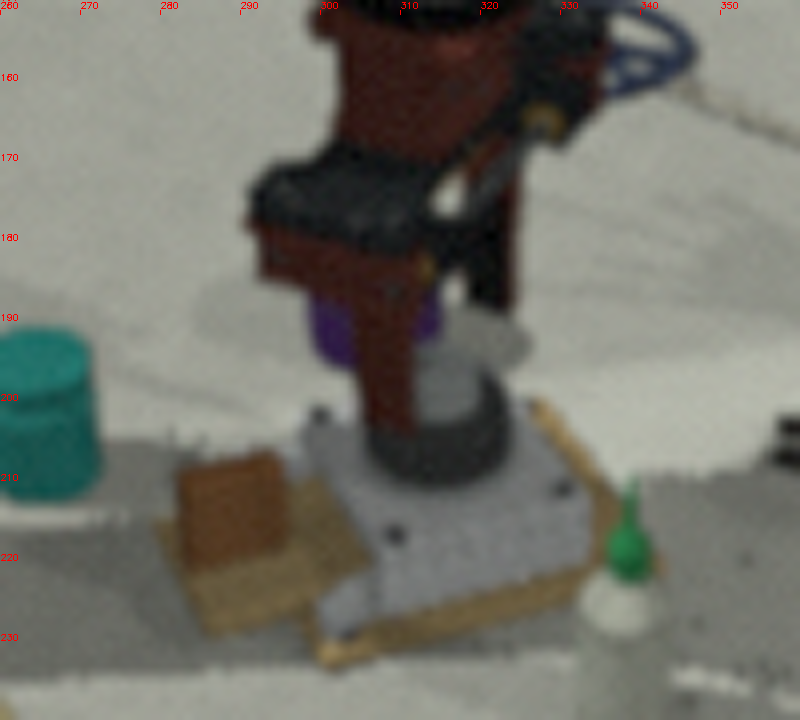

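Emit:
{"name": "carry_out", "arguments": {
  "rows": [
    [[0, 0, 0.002], [0, 0, 0], 0.1],
    [[0, 0, 0.002], [0, 0, 0], 0.1],
    [[0, 0, 0.001], [0, 0, 0], 0.1],
    [[0, 0, 0], [0, 0, 0], 0.1],
    [[0, 0, 0], [0, 0, 0], 0.1]
  ]
}}

```text
t: 22.93
ee_pos: [619.3, 21.0, 47.8]
orientation: [-1.063, -2.956, 0.0]
ft_force: [-0.1, -0.2, 1.4]
width: 78.5
```

Now close lightly in steps, watching the side force.

Emit:
{"name": "carry_out", "arguments": {
  "rows": [
    [[0, 0, 0], [0, 0, 0], 0.2],
    [[0, 0, 0], [0, 0, 0], 0.25],
    [[0, 0, 0], [0, 0, 0], 0.3],
    [[0, 0, 0], [0, 0, 0], 0.33],
    [[0, 0, 0], [0, 0, 0], 0.33],
    [[0, 0, 0], [0, 0, 0], 0.33]
  ]
}}

```text
t: 23.43
ee_pos: [619.4, 21.0, 48.0]
orientation: [1.063, 2.956, 0.0]
ft_force: [0.4, 0.8, 0.2]
width: 59.1
```

```bash
python3 -c "
from h import *
go(619.5,21.3,47.8,2.4486)"
```

```text
t 23.43 pos [619.3838  20.976   47.9714] yaw 2.451 q [ 0.0146  0.5917  1.7199  0.      0.8299 -0.8656] w 59.1 F [0.3563 0.8214 0.1986] M [-0.0533 -0.1342  0.0335]
rot tool [0.     0.     0.0024] shift in target axes (m) [0.0001 0.0003 0.0002] in present axes [0.0001 0.0003 0.0002]
```

Emit:
{"name": "carry_out", "arguments": {
  "rows": [
    [[0, 0, 0], [0, 0, 0], 0.36],
    [[0, 0, 0], [0, 0, 0], 0.4],
    [[0, 0, 0], [0, 0, 0], 0.5],
    [[0, 0, 0], [0, 0, 0], 0.6],
    [[0, 0, 0], [0, 0, 0], 0.6]
  ]
}}

```text
t: 23.85
ee_pos: [619.3, 21.0, 47.9]
orientation: [-1.063, -2.956, -0.0]
ft_force: [-0.5, -0.7, -1.0]
width: 36.9
```

```bash
python3 -c "
from h import *
go(619.5,21.3,47.8,2.4486)"
```

```text
t 23.85 pos [619.3455  20.9666  47.9376] yaw 2.451 q [ 0.0146  0.5918  1.7199  0.      0.83   -0.8656] w 36.9 F [-0.5091 -0.7477 -0.9556] M [-0.0275 -0.1405  0.0159]
rot tool [-0.     -0.0001  0.0024] shift in target axes (m) [0.0001 0.0004 0.0001] in present axes [0.0001 0.0004 0.0001]
```

Emit:
{"name": "carry_out", "arguments": {
  "rows": [
    [[0, 0, 0], [0, 0, 0], 0.15],
    [[0, 0, 0], [0, 0, 0], 0.15],
    [[0, 0, 0], [0, 0, 0], 0.15],
    [[0, 0, 0], [0, 0, 0], 0.15],
    [[0, 0, 0], [0, 0, 0], 0.15],
    [[0, 0, 0], [0, 0, 0], 0.15],
    [[0, 0, 0], [0, 0, 0], 0.15],
    [[0, 0, 0], [0, 0, 0], 0.15]
  ]
}}

```text
t: 24.52
ee_pos: [619.4, 21.0, 47.9]
orientation: [1.063, 2.956, 0.0]
ft_force: [0.0, 0.2, 0.1]
width: 75.0
```

```bash
python3 -c "
from h import *
go(619.5,21.3,47.8,2.4486)
c=np.array([619.3,21,48]);a=2.451;X=np.array([np.cos(a),np.sin(a),0]);Y=np.array([np.sin(a),-np.cos(a),0])
for y in(-38,-51):
  for z in(0,20,25,30): print(y,z,[np.round(proj('side',[c+X*dx+Y*y+[0,0,z]])[0],1) for dx in(-10,10)])
im=imaging.get_image('side'); crop(im,280,170,340,220,12,'pics/s18.png')"
```

```text
t 24.52 pos [619.3799  20.9731  47.9345] yaw 2.451 q [ 0.0146  0.5918  1.7199  0.      0.8299 -0.8656] w 75.0 F [0.0154 0.1538 0.1366] M [-0.0655 -0.1699 -0.0072]
rot tool [0.     0.     0.0024] shift in target axes (m) [0.0001 0.0003 0.0001] in present axes [0.0001 0.0003 0.0001]
-38 0 [array([311.8, 213.2]), array([306.1, 211.4])]
-38 20 [array([311.7, 208.2]), array([306. , 206.5])]
-38 25 [array([311.6, 207. ]), array([306. , 205.2])]
-38 30 [array([311.6, 205.7]), array([305.9, 203.9])]
-51 0 [array([309.8, 215.6]), array([304.2, 213.8])]
-51 20 [array([309.7, 210.6]), array([304. , 208.8])]
-51 25 [array([309.7, 209.3]), array([304. , 207.5])]
-51 30 [array([309.7, 208.1]), array([303.9, 206.3])]
```

View pics/s18.png

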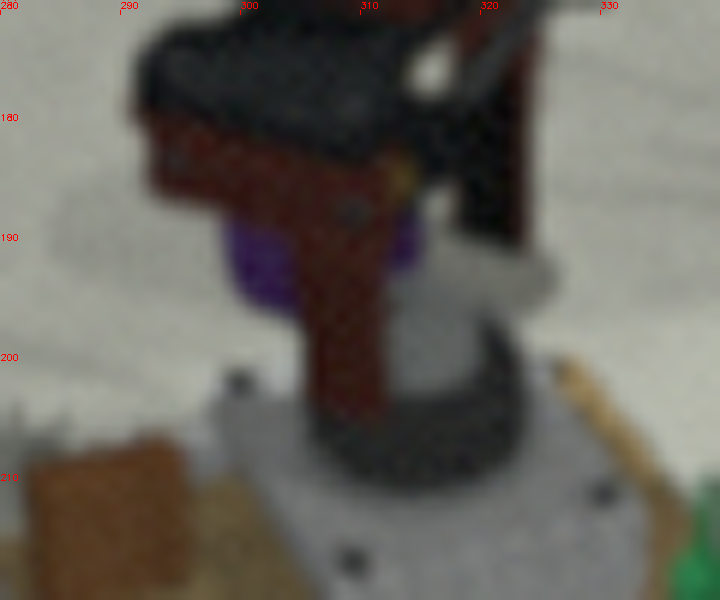

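The fingers closed to 37 mm, which is above the ring. The images agree: the real fingertips are about 30 mm higher than the reported TCP. I'll open, turn the jaws away from the bridge bolts, and go lower while watching the force.

Emit:
{"name": "carry_out", "arguments": {
  "rows": [
    [[0, 0, -0.005], [0, 0, -0.1], 0.15],
    [[0, 0, 0], [0, 0, -0.11], 0.15],
    [[0, 0, 0], [0, 0, -0.11], 0.15],
    [[0, 0, 0], [0, 0, -0.11], 0.15],
    [[0, 0, 0], [0, 0, -0.11], 0.15],
    [[0, 0, 0], [0, 0, -0.11], 0.15],
    [[0, 0, 0], [0, 0, -0.11], 0.15],
    [[0, 0, 0], [0, 0, -0.1], 0.15],
    [[0, 0, 0], [0, 0, 0], 0.15],
    [[0, 0, 0], [0, 0, 0], 0.15]
  ]
}}

```text
t: 25.4
ee_pos: [619.4, 21.0, 53.0]
orientation: [-0.261, 3.131, 0.0]
ft_force: [0.1, 0.8, 0.3]
width: 74.5
```

```bash
python3 -c "
from h import *
go(619.5,21.3,33,3.3126)"
```

```text
t 25.4 pos [619.3816  20.9708  52.9515] yaw -2.9753 q [ 0.0146  0.5845  1.7183  0.      0.8388 -1.7225] w 74.5 F [0.0508 0.8393 0.2568] M [ 0.0391 -0.1081  0.0095]
rot tool [ 0.      0.     -0.0047] shift in target axes (m) [-0.0002  0.0003  0.02  ] in present axes [-0.0002  0.0003  0.02  ]
```

Emit:
{"name": "carry_out", "arguments": {
  "rows": [
    [[0, 0, 0.006], [0, 0, 0], 0.15],
    [[0, 0, 0.006], [0, 0, 0], 0.15],
    [[0, 0, 0.004], [0, 0, 0], 0.15],
    [[0, 0, 0.004], [0, 0, 0], 0.15],
    [[0, 0, 0], [0, 0, 0], 0.15]
  ]
}}

```text
t: 25.82
ee_pos: [618.5, 20.9, 31.6]
orientation: [0.265, -3.128, -0.0]
ft_force: [-0.0, 0.7, -0.9]
width: 74.5
```

Emit:
{"name": "carry_out", "arguments": {
  "rows": [
    [[0, 0, 0.003], [0, 0, 0], 0.15],
    [[0, 0, 0.003], [0, 0, 0], 0.15],
    [[0, 0, 0.002], [0, 0, 0], 0.15],
    [[0, 0, 0], [0, 0, 0], 0.15]
  ]
}}

```text
t: 26.15
ee_pos: [619.1, 21.0, 24.5]
orientation: [0.266, -3.13, -0.0]
ft_force: [0.3, 0.3, 0.4]
width: 74.9
```

```bash
python3 -c "
from h import *
go(619.5,21.3,20,3.3126)
im=imaging.get_image('side'); crop(im,280,170,340,230,12,'pics/s19.png')"
```

```text
t 26.15 pos [619.0753  20.9645  24.4821] yaw -2.9722 q [ 0.0146  0.6265  1.7264 -0.      0.7893 -1.7255] w 74.9 F [0.3024 0.255  0.4174] M [ 0.0791 -0.1452 -0.0112]
rot tool [ 0.0001 -0.0006 -0.0017] shift in target axes (m) [-0.0005  0.0003  0.0045] in present axes [-0.0005  0.0003  0.0045]
```

View pics/s19.png

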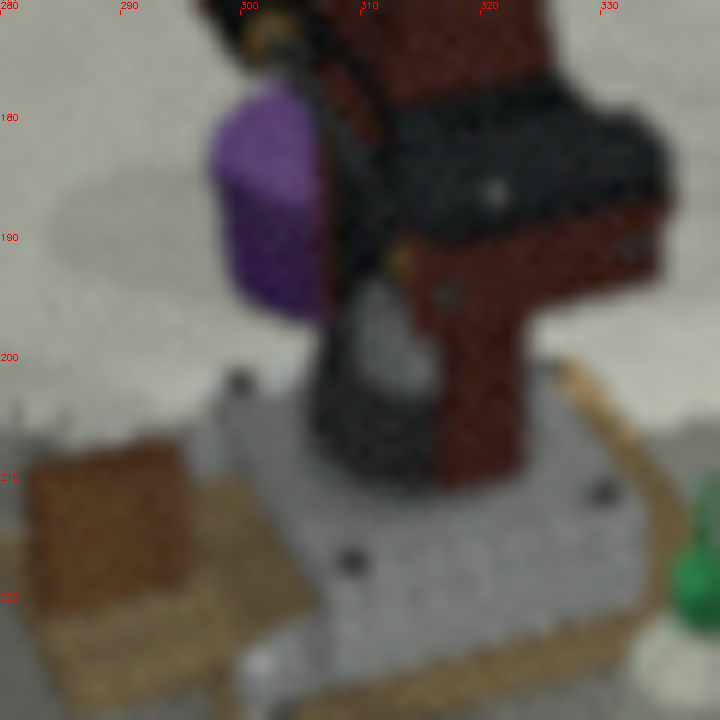

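Emit:
{"name": "carry_out", "arguments": {
  "rows": [
    [[0, 0, 0.002], [0, 0, 0], 0.15],
    [[0, 0, 0.002], [0, 0, 0], 0.2],
    [[0, 0, 0], [0, 0, 0], 0.25],
    [[0, 0, 0], [0, 0, 0], 0.3],
    [[0, 0, 0], [0, 0, 0], 0.33],
    [[0, 0, 0], [0, 0, 0], 0.35],
    [[0, 0, 0], [0, 0, 0], 0.37],
    [[0, 0, 0], [0, 0, 0], 0.4],
    [[0, 0, 0], [0, 0, 0], 0.4]
  ]
}}

```text
t: 26.95
ee_pos: [618.9, 22.9, 20.9]
orientation: [0.265, -3.13, -0.004]
ft_force: [-1.1, 9.5, 0.3]
width: 57.4
```

```bash
python3 -c "
from h import *
go(619.5,21.3,20,3.3126)"
```

```text
t 26.95 pos [618.8525  22.9408  20.924 ] yaw -2.9728 q [ 0.0165  0.6318  1.7274  0.0034  0.7833 -1.7255] w 57.4 F [-1.1368  9.5262  0.2978] M [ 1.6469  0.1278 -0.0893]
rot tool [ 0.0025 -0.0005 -0.0022] shift in target axes (m) [-0.0004 -0.0017  0.0009] in present axes [-0.0004 -0.0017  0.0009]
```

Emit:
{"name": "carry_out", "arguments": {
  "rows": [
    [[0, 0.001, 0], [0, 0, 0], 0.4],
    [[0, 0.001, 0], [0, 0, 0], 0.4],
    [[0, 0, 0], [0, 0, 0], 0.4],
    [[0, 0, 0], [0, 0, 0], 0.4]
  ]
}}

```text
t: 27.28
ee_pos: [618.9, 23.2, 20.9]
orientation: [0.266, -3.13, -0.001]
ft_force: [-1.8, 2.4, 0.2]
width: 57.5
```

Emit:
{"name": "carry_out", "arguments": {
  "rows": [
    [[0, 0.0005, 0], [0, 0, 0], 0.5],
    [[0, 0, 0], [0, 0, 0], 0.6],
    [[0, 0, 0], [0, 0, 0], 0.6],
    [[0, 0, 0], [0, 0, 0.03], 0.6],
    [[0, 0, 0], [0, 0, 0.05], 0.6],
    [[0, 0, 0], [0, 0, 0.06], 0.6],
    [[0, 0, 0], [0, 0, 0.06], 0.6],
    [[0, 0, 0], [0, 0, 0], 0.6]
  ]
}}

```text
t: 27.95
ee_pos: [618.9, 23.4, 20.9]
orientation: [-0.051, -3.141, 0.0]
ft_force: [-1.0, 1.3, -2.0]
width: 57.6
```

```bash
python3 -c "
from h import *
go(619.5,23.5,20,3.1)"
```

```text
t 27.95 pos [618.8715  23.3529  20.8862] yaw 3.109 q [ 0.0185  0.6316  1.7279 -0.0001  0.7823 -1.5196] w 57.6 F [-0.9617  1.283  -2.    ] M [ 0.0717 -0.0212 -0.0772]
rot tool [-0.0001 -0.0002  0.009 ] shift in target axes (m) [-0.0006  0.0002  0.0009] in present axes [-0.0006  0.0002  0.0009]
```

Emit:
{"name": "carry_out", "arguments": {
  "rows": [
    [[0, 0, 0.0002], [0, 0, 0.08], 0.6],
    [[0, 0, 0.0001], [0, 0, 0.08], 0.6],
    [[0, 0, 0.0001], [0, 0, 0.08], 0.6],
    [[0, 0, 0.0001], [0, 0, 0.08], 0.6],
    [[0, 0, 0.0001], [0, 0, 0.08], 0.6]
  ]
}}

```text
t: 28.37
ee_pos: [618.9, 23.5, 20.3]
orientation: [-0.673, -3.068, -0.0]
ft_force: [-0.9, 3.2, -1.0]
width: 57.6
```

```bash
python3 -c "
from h import *
go(619.5,23.5,20,3.1)
im=imaging.get_image('side'); crop(im,280,170,340,230,12,'pics/s20.png')"
```

```text
t 28.37 pos [618.8766  23.4955  20.2979] yaw 2.7095 q [ 0.0187  0.6325  1.728   0.0001  0.7813 -1.1201] w 57.6 F [-0.8742  3.2153 -1.0137] M [0.3394 0.0609 0.2372]
rot tool [ 0.     -0.0002 -0.3905] shift in target axes (m) [-0.0006  0.      0.0003] in present axes [-0.0006  0.0003  0.0003]
```

View pics/s20.png

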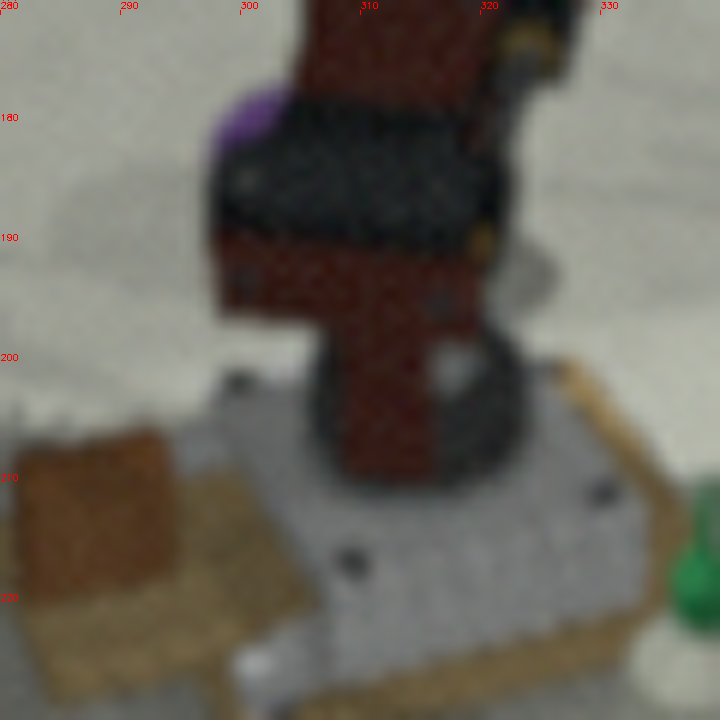

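Emit:
{"name": "carry_out", "arguments": {
  "rows": [
    [[0, 0, 0.0001], [0, 0, 0.08], 0.6],
    [[0, 0, 0.0001], [0, 0, 0.08], 0.6],
    [[0, 0, 0.0001], [0, 0, 0.08], 0.6],
    [[0, 0, 0.0001], [0, 0, 0.08], 0.6],
    [[0, 0, 0.0001], [0, 0, 0.08], 0.6],
    [[0, 0, 0.0001], [0, 0, 0.08], 0.6]
  ]
}}

```text
t: 28.92
ee_pos: [619.0, 23.7, 19.6]
orientation: [-1.381, -2.821, -0.0]
ft_force: [0.7, 3.5, -2.5]
width: 57.3
```

```bash
python3 -c "
from h import *
go(619.5,23.5,20,3.1)
im=imaging.get_image('side'); crop(im,280,170,340,230,12,'pics/s21.png')"
```

```text
t 28.92 pos [618.9588  23.6723  19.5925] yaw 2.231 q [ 0.0188  0.6337  1.728   0.0004  0.78   -0.6416] w 57.3 F [ 0.7271  3.466  -2.5482] M [0.4404 0.013  0.2764]
rot tool [ 0.0002 -0.0002 -0.869 ] shift in target axes (m) [-0.0005 -0.0001 -0.0004] in present axes [-0.0005  0.0003 -0.0004]
```

View pics/s21.png

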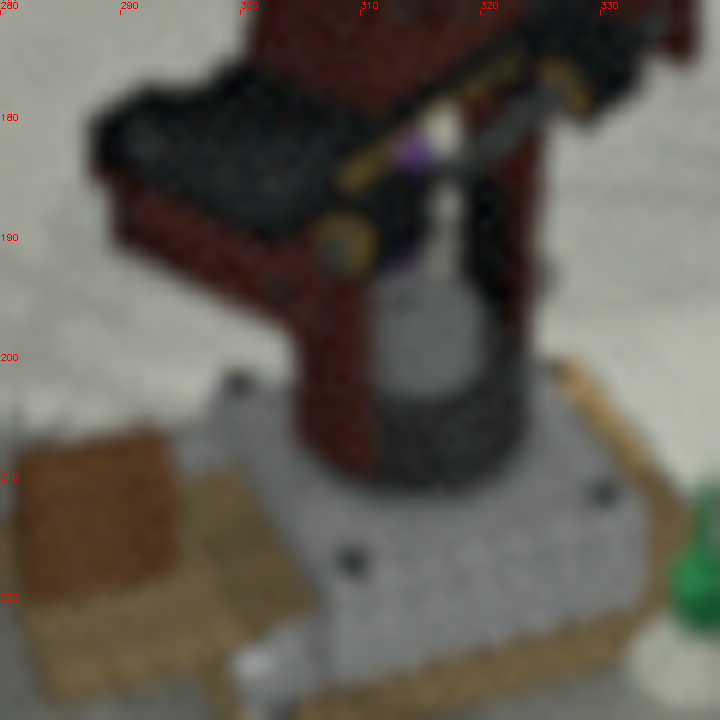

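Emit:
{"name": "carry_out", "arguments": {
  "rows": [
    [[0, 0, 0.0001], [0, 0, 0.08], 0.6],
    [[0, 0, 0.0001], [0, 0, 0.08], 0.6],
    [[0, 0, 0.0001], [0, 0, 0.08], 0.6],
    [[0, 0, 0.0001], [0, 0, 0.06], 0.6]
  ]
}}

```text
t: 29.3
ee_pos: [619.1, 23.7, 19.2]
orientation: [-1.786, -2.584, -0.001]
ft_force: [0.8, 4.5, -2.8]
width: 57.4
```

```bash
python3 -c "
from h import *
go(619.5,23.5,20,3.1)"
```

```text
t 29.3 pos [619.0646  23.7487  19.1697] yaw 1.932 q [ 0.0189  0.6343  1.728   0.0006  0.7791 -0.3427] w 57.4 F [ 0.8352  4.4694 -2.8285] M [ 0.5731 -0.0491  0.2543]
rot tool [ 0.0004 -0.0001 -1.168 ] shift in target axes (m) [-0.0004 -0.0002 -0.0008] in present axes [-0.0004  0.0003 -0.0008]
```

Emit:
{"name": "carry_out", "arguments": {
  "rows": [
    [[0, 0, 0.0001], [0, 0, 0.06], 0.6],
    [[0, 0, 0.0001], [0, 0, 0.06], 0.6],
    [[0, 0, 0.0001], [0, 0, 0.06], 0.6]
  ]
}}

```text
t: 29.55
ee_pos: [619.1, 23.8, 18.9]
orientation: [-2.01, -2.414, -0.001]
ft_force: [0.4, 3.9, -2.5]
width: 57.0
```

```bash
python3 -c "
from h import *
go(619.5,23.5,20,3.1)"
```

```text
t 29.55 pos [619.1226  23.7632  18.9094] yaw 1.753 q [ 0.0189  0.6348  1.728   0.0006  0.7786 -0.1638] w 57.0 F [ 0.3679  3.8901 -2.4614] M [ 0.6263 -0.045   0.244 ]
rot tool [ 0.0005 -0.0001 -1.347 ] shift in target axes (m) [-0.0004 -0.0002 -0.0011] in present axes [-0.0003  0.0003 -0.0011]
```

Turned 1.56 rad so far, and the drag is still steady at 0.24 N m.

Emit:
{"name": "carry_out", "arguments": {
  "rows": [
    [[0, 0, 0.0001], [0, 0, 0.06], 0.6],
    [[0, 0, 0.0001], [0, 0, 0.06], 0.6],
    [[0, 0, 0.0001], [0, 0, 0.06], 0.6]
  ]
}}

```text
t: 29.8
ee_pos: [619.4, 23.3, 18.8]
orientation: [2.215, 2.226, -0.0]
ft_force: [0.1, -1.4, -0.4]
width: 57.2
```

```bash
python3 -c "
from h import *
go(619.5,23.5,20,3.1)"
```

```text
t 29.8 pos [619.3803  23.3023  18.8158] yaw 1.5759 q [ 0.0189  0.635   1.7278 -0.0012  0.7781  0.0147] w 57.2 F [ 0.0867 -1.3988 -0.4317] M [-0.1836 -0.114   1.2322]
rot tool [-0.0001  0.0012 -1.5241] shift in target axes (m) [-0.0001  0.0002 -0.0012] in present axes [ 0.0002  0.0001 -0.0012]
```

Emit:
{"name": "carry_out", "arguments": {
  "rows": [
    [[0, 0, 0], [0, 0, 0], 0.6],
    [[0, 0, 0], [0, 0, 0], 0.6]
  ]
}}

```text
t: 29.97
ee_pos: [619.4, 23.0, 18.9]
orientation: [2.215, 2.227, 0.0]
ft_force: [0.1, -1.3, -0.4]
width: 57.3
```

```bash
python3 -c "
from h import *
go(619.5,23.5,20,3.1)
im=imaging.get_image('side'); crop(im,280,170,340,230,12,'pics/s22.png')"
```

```text
t 29.97 pos [619.3909  23.0132  18.8868] yaw 1.5762 q [ 0.0183  0.6348  1.7279 -0.0009  0.778   0.0135] w 57.3 F [ 0.1057 -1.3456 -0.3509] M [-0.2344 -0.1782  0.6657]
rot tool [ 0.0002  0.0011 -1.5238] shift in target axes (m) [-0.0001  0.0005 -0.0011] in present axes [ 0.0005  0.0001 -0.0011]
```

View pics/s22.png

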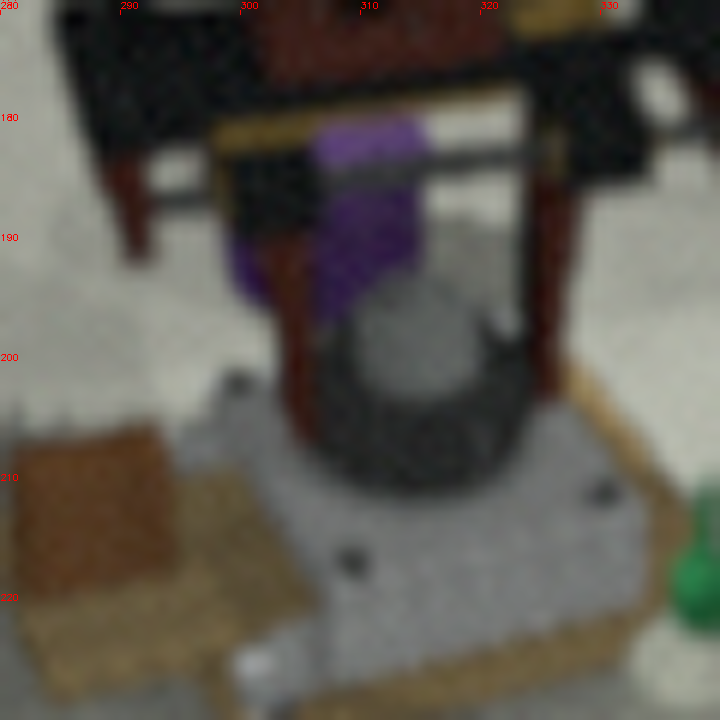

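Emit:
{"name": "carry_out", "arguments": {
  "rows": [
    [[0, 0, 0], [0, 0, 0], 0.3],
    [[0, 0, 0], [0, 0, 0], 0.2],
    [[0, 0, 0], [0, 0, 0], 0.15],
    [[0, 0, 0], [0, 0, 0], 0.15],
    [[0, 0, 0], [0, 0, 0], 0.15]
  ]
}}

```text
t: 30.43
ee_pos: [618.9, 23.5, 18.7]
orientation: [-2.221, -2.222, -0.0]
ft_force: [-0.1, 0.5, -0.2]
width: 74.6
```

```bash
python3 -c "
from fit import *
np.set_printoptions(precision=3,suppress=True)
go(619.5,23.5,20,3.1)
im=imaging.get_image('side'); crop(im,270,190,320,240,14,'pics/s23.png')"
```

```text
t 30.43 pos [618.8912  23.4566  18.727 ] yaw 1.571 q [0.0186 0.6349 1.7283 0.0002 0.7785 0.0181] w 74.6 F [-0.1052  0.4936 -0.2044] M [-0.0534 -0.129   0.0235]
rot tool [ 0.     -0.0002 -1.529 ] shift in target axes (m) [-0.0006  0.0001 -0.0013] in present axes [ 0.      0.0006 -0.0013]
```

View pics/s23.png

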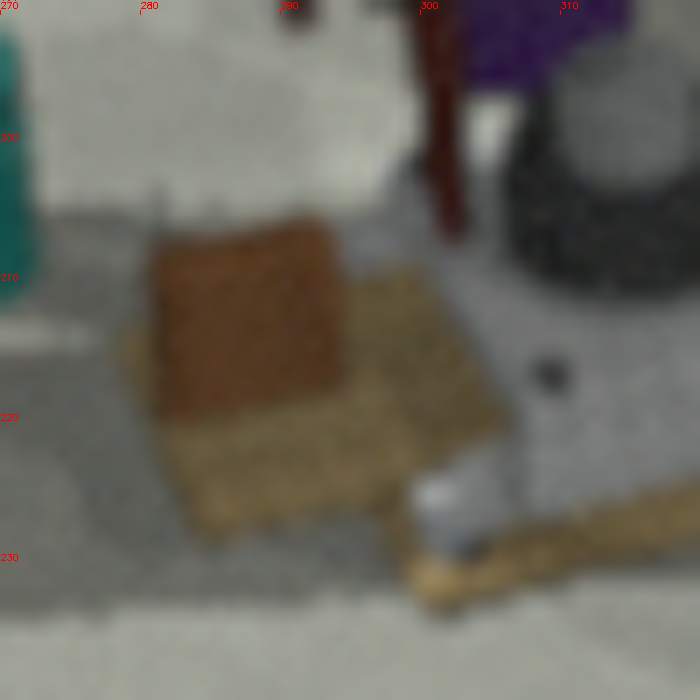

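```bash
python3 -c "
from fit import *
np.set_printoptions(precision=3,suppress=True)
z=10
def run(S,pk):
  P=[(-78,-8,57+z),(-34,-8,57+z),(-78,-8,12+z),(-34,-8,12+z),(-80,-35,z+12),(-80,35,12+z)]
  p,r=fit([('side',a,S(*b)) for a,b in zip(P,pk)],[587,16,.171]);print(p);print(r.T)
  dx=p[0]-619.5;dy=p[1]-22;print('jig',dx*.985+dy*.17,-dx*.17+dy*.985,p[2]-.171)
run(lambda x,y:(270+x/14-.46,190+y/14-.46),[(152,237),(328,220),(165,420),(345,388),(203,535),(125,332)])
run(lambda x,y:(240+x/7-.43,180+y/7-.43),[(297,203),(385,187),(304,288),(391,272),(323,333),(278,250)])
s=cv2.imread('pics/s14.png')
cv2.imwrite('pics/s14c.png',cv2.resize(s[105:385,200:500],None,fx=2,fy=2))
"
```

```text
[583.7    24.288   0.158]
[[ 0.132  0.976  0.145  0.377 -0.594 -1.525]
 [ 2.67   0.569  0.618 -0.451 -2.223 -0.895]]
jig -34.87421613736225 8.339314112799146 -0.01252421718795857
[586.887  19.889   0.19 ]
[[ 0.082  0.812 -0.009  0.537 -0.447 -1.271]
 [ 1.732  0.421  0.624 -0.728 -0.446 -1.691]]
jig -32.482910435892784 3.4647743089919585 0.019015112851319182
```

View pics/s14c.png

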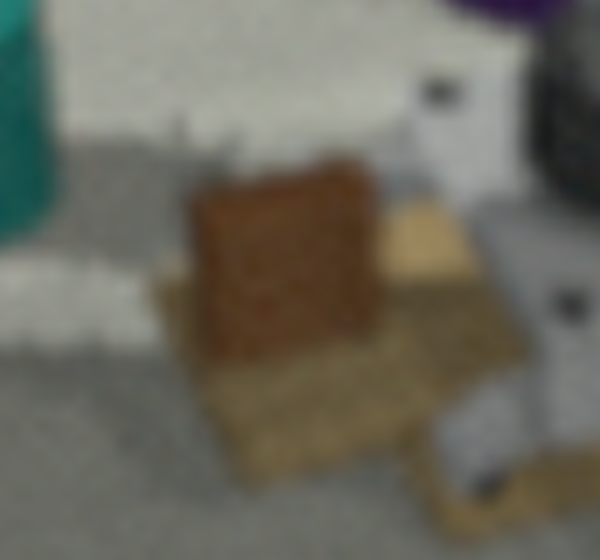

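Emit:
{"name": "carry_out", "arguments": {
  "rows": [
    [[0, 0, -0.01], [0, 0, 0], 0.15],
    [[0, 0, -0.03], [0, 0, 0], 0.15],
    [[0, 0, -0.035], [0, 0, 0], 0.15],
    [[0, 0, -0.035], [0, 0, 0], 0.15],
    [[0, 0, -0.03], [0, 0, 0], 0.15],
    [[0.02, 0, 0], [0, 0, 0], 0.15],
    [[0.035, 0, 0], [0, 0, 0], 0.15],
    [[0.035, 0, 0], [0, 0, 0], 0.15],
    [[0.035, 0, 0], [0, 0, 0], 0.15],
    [[0.035, 0, 0], [0, 0, 0], 0.15],
    [[0.035, 0, 0], [0, 0, 0], 0.15],
    [[0.03, 0, 0], [0, 0, 0], 0.15]
  ]
}}

```text
t: 31.48
ee_pos: [618.6, 250.8, 159.7]
orientation: [2.22, 2.222, 0.001]
ft_force: [0.6, -0.8, -0.8]
width: 74.5
```

```bash
python3 -c "
from h import *
go(619.5,23.5,168,1.571)
im=imaging.get_image('side'); cv2.imwrite('pics/sf24.png',im[:,:,::-1]); crop(im,270,185,340,240,11,'pics/s24.png')
im=imaging.get_image('top'); cv2.imwrite('pics/tf24.png',im[:,:,::-1]);crop(im,280,160,340,240,9,'pics/t24.png')"
```

```text
t 31.48 pos [618.6252 250.7734 159.7282] yaw 1.5717 q [0.3671 0.5114 1.5488 0.0003 1.0805 0.3661] w 74.5 F [ 0.6265 -0.788  -0.7803] M [-0.0398 -0.0665  0.0068]
rot tool [ 0.0007 -0.0006  0.0007] shift in target axes (m) [-0.2273  0.0008 -0.0083] in present axes [-0.2273  0.0007 -0.0084]
```

View pics/s24.png

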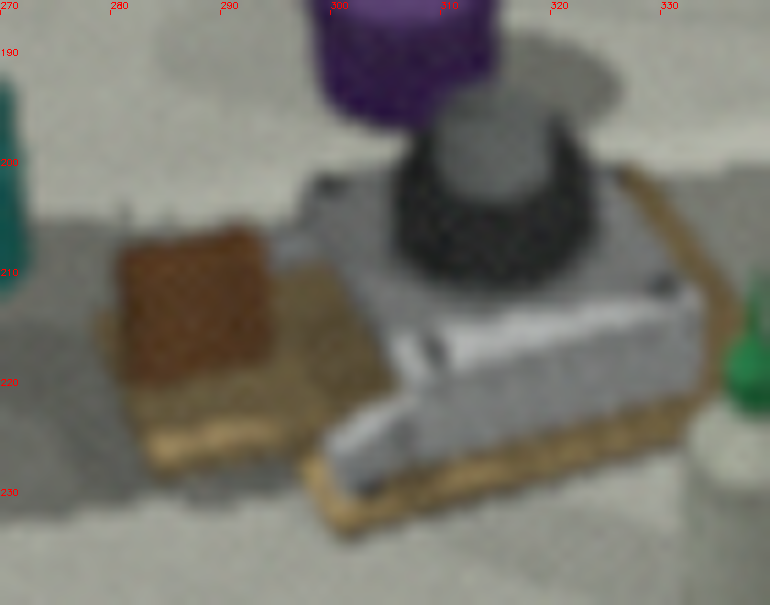

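View pics/t24.png

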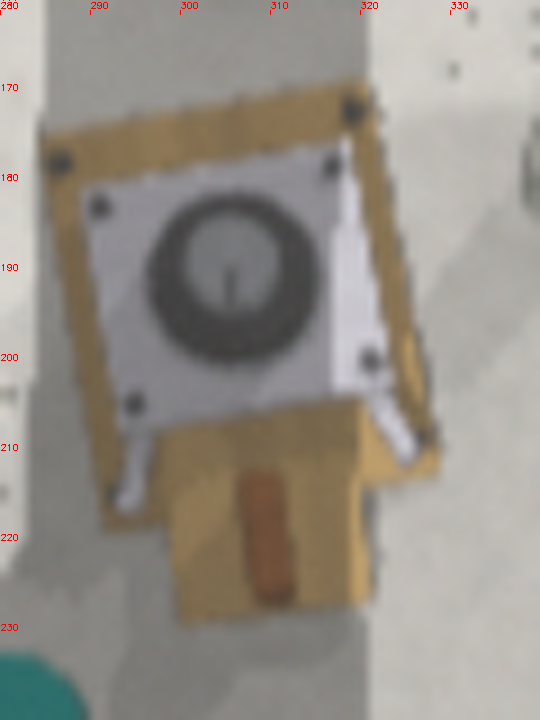

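```bash
python3 -c "
from fit import *
np.set_printoptions(precision=3,suppress=True)
T=lambda x,y:(280+x/9-.44,160+y/9-.44); S=lambda x,y:(270+x/11-.45,185+y/11-.45)
ob=[('top',(75,62,10),T(42,138)),('top',(75,-62,10),T(372,82)),('top',(-75,-62,10),T(438,474)),('top',(-75,62,10),T(105,528)),('top',(0,0,71),T(233,279)),
('top',(-45,49.5,44),T(122,434)),('top',(-45,-49.5,44),T(375,390)),('top',(45,49.5,44),T(85,190)),('top',(45,-49.5,44),T(342,146))]
j,r=fit(ob,[620,21,.171]);print('jig',j);print(r.T)
z=10
fo=[('top',(-80,35,22),T(181,625)),('top',(-80,-35,22),T(371,601)),('top',(-34,8,67),T(238,473)),('top',(-34,-8,67),T(279,470)),('top',(-78,-8,67),T(294,603)),('top',(-78,8,67),T(257,605))]
p,r=fit(fo,[587,16,.171]);print('fork',p);print(r.T)
d=p[:2]-j[:2];c,s=np.cos(j[2]),np.sin(j[2]);print('in jig',c*d[0]+s*d[1],-s*d[0]+c*d[1],p[2]-j[2])
"
```

```text
jig [619.425  21.512   0.16 ]
[[-0.438 -0.092  0.291 -0.412  0.033 -0.545  2.142 -0.798  1.097]
 [-0.403 -0.224  0.587  0.858 -0.448  0.19  -0.022 -0.137 -0.233]]
fork [584.534  16.907   0.117]
[[-0.228  0.388 -0.244  0.318  0.376 -0.66 ]
 [ 0.373  0.35   0.282 -0.014 -0.748 -0.333]]
in jig -35.17854764772878 1.0020927631885597 -0.042495201729761636
```

Emit:
{"name": "carry_out", "arguments": {
  "rows": [
    [[-0.02, 0, 0], [0, 0, 0], 0.15],
    [[-0.035, 0, 0], [0, 0, 0], 0.15],
    [[-0.035, 0, 0], [0, 0, 0], 0.15],
    [[-0.035, 0, 0], [0, 0, 0], 0.15],
    [[-0.035, 0, 0], [0, 0, 0], 0.15],
    [[-0.035, 0, 0], [0, 0, 0], 0.15],
    [[-0.032, 0, 0], [0, 0, -0.1], 0.15],
    [[0, 0, 0], [0, 0, -0.1], 0.15],
    [[0, 0, 0], [0, 0, -0.1], 0.15],
    [[0, 0, 0], [0, 0, -0.1], 0.15],
    [[0, 0, 0], [0, 0, -0.1], 0.15],
    [[0, 0, 0], [0, 0, 0], 0.15]
  ]
}}

```text
t: 32.58
ee_pos: [618.7, 20.5, 159.4]
orientation: [1.599, 2.704, -0.0]
ft_force: [-0.6, -0.6, -0.8]
width: 74.8
```

```bash
python3 -c "
from h import *
go(618.9,23.5,18.8,2.071)"
```

```text
t 32.58 pos [618.6738  20.458  159.3532] yaw 2.0737 q [ 0.0139  0.4434  1.6636 -0.0002  1.0344 -0.4889] w 74.8 F [-0.5544 -0.6252 -0.8125] M [-0.0119 -0.1377 -0.0251]
rot tool [0.0001 0.0002 0.0027] shift in target axes (m) [0.0026 0.0017 0.1406] in present axes [0.0026 0.0016 0.1406]
```

Emit:
{"name": "carry_out", "arguments": {
  "rows": [
    [[0.0026, 0.0016, 0.02], [0, 0, 0], 0.15],
    [[0, 0, 0.03], [0, 0, 0], 0.15],
    [[0, 0, 0.03], [0, 0, 0], 0.15],
    [[0, 0, 0.02], [0, 0, 0], 0.15],
    [[0, 0, 0.015], [0, 0, 0], 0.15],
    [[0, 0, 0.01], [0, 0, 0], 0.15],
    [[0, 0, 0.008], [0, 0, 0], 0.15],
    [[0, 0, 0.006], [0, 0, 0], 0.15],
    [[0, 0, 0], [0, 0, 0], 0.15],
    [[0, 0, 0], [0, 0, 0], 0.15]
  ]
}}

```text
t: 33.42
ee_pos: [619.5, 24.4, 20.3]
orientation: [1.603, 2.701, 0.001]
ft_force: [0.2, -0.1, 0.1]
width: 74.7
```

```bash
python3 -c "
from h import *
go(618.9,23.5,18.8,2.071)"
```

```text
t 33.42 pos [619.5112  24.431   20.2551] yaw 2.0705 q [ 0.0202  0.633   1.7271  0.      0.7808 -0.4795] w 74.7 F [ 0.242  -0.1228  0.093 ] M [-0.043  -0.1069  0.044 ]
rot tool [ 0.0006  0.0003 -0.0005] shift in target axes (m) [-0.0005 -0.001   0.0015] in present axes [-0.0005 -0.001   0.0015]
```

Emit:
{"name": "carry_out", "arguments": {
  "rows": [
    [[-0.0005, -0.001, 0.0015], [0, 0, 0], 0.2],
    [[0, 0, 0], [0, 0, 0], 0.3],
    [[0, 0, 0], [0, 0, 0], 0.35],
    [[0, 0, 0], [0, 0, 0], 0.4],
    [[0, 0, 0], [0, 0, 0], 0.5],
    [[0, 0, 0], [0, 0, 0], 0.6],
    [[0, 0, 0], [0, 0, 0], 0.6],
    [[0, 0, 0], [0, 0, 0], 0.6],
    [[0, 0, 0], [0, 0, 0.03], 0.6]
  ]
}}

```text
t: 34.17
ee_pos: [619.2, 23.6, 18.8]
orientation: [1.64, 2.678, 0.001]
ft_force: [0.3, 2.1, 5.0]
width: 57.5
```

```bash
python3 -c "
from h import *
go(618.9,23.5,18.8,2.071)"
```

```text
t 34.17 pos [619.1644  23.6251  18.79  ] yaw 2.0424 q [ 0.0191  0.6346  1.7288 -0.0003  0.7769 -0.4523] w 57.5 F [0.3163 2.1405 5.0018] M [ 0.2431 -0.1903  1.0684]
rot tool [ 0.0011  0.0008 -0.0286] shift in target axes (m) [ 0.     -0.0003 -0.    ] in present axes [ 0.     -0.0003 -0.    ]
```

At the new wrist angle, 0.03 rad of turn at once gives 1.07 N m, against 0.24 N m while it was still turning. The ring is at its stop, so I'll let go and withdraw.

Emit:
{"name": "carry_out", "arguments": {
  "rows": [
    [[0, 0, 0], [0, 0, 0], 0.6],
    [[0, 0, 0], [0, 0, 0], 0.3],
    [[0, 0, 0], [0, 0, 0], 0.2],
    [[0, 0, 0], [0, 0, 0], 0.15],
    [[0, 0, 0], [0, 0, 0], 0.15],
    [[0, 0, 0], [0, 0, 0], 0.15],
    [[0, 0, -0.01], [0, 0, 0], 0.15],
    [[0, 0, -0.03], [0, 0, 0], 0.15],
    [[0, 0, -0.035], [0, 0, 0], 0.15],
    [[0, 0, -0.035], [0, 0, 0], 0.15],
    [[0, 0, -0.035], [0, 0, 0], 0.15],
    [[0, 0, -0.01], [0, 0, 0], 0.15]
  ]
}}

```text
t: 35.17
ee_pos: [621.5, 23.6, 179.8]
orientation: [1.639, 2.672, 0.007]
ft_force: [1.3, -0.1, 0.6]
width: 74.6
```

Emit:
{"name": "carry_out", "arguments": {
  "rows": [
    [[0.03, -0.01, 0], [0, 0, 0], 0.15],
    [[0.035, -0.015, 0], [0, 0, 0], 0.15],
    [[0.035, -0.015, 0], [0, 0, 0], 0.15],
    [[0.035, -0.015, 0], [0, 0, 0], 0.15],
    [[0.035, -0.015, 0], [0, 0, 0], 0.15],
    [[0.035, -0.015, 0], [0, 0, 0], 0.15],
    [[0.02, -0.01, 0], [0, 0, 0], 0.15],
    [[0, 0, 0], [0, 0, 0], 0.15],
    [[0, 0, 0], [0, 0, 0], 0.15]
  ]
}}

```text
t: 35.92
ee_pos: [431.2, 181.6, 173.6]
orientation: [1.639, 2.679, 0.0]
ft_force: [-0.1, -0.4, -0.7]
width: 74.6
```

```bash
python3 -c "
from h import *
go(618.9,23.5,18.8,2.071)
im=imaging.get_image('side'); cv2.imwrite('pics/sf25.png',im[:,:,::-1]); crop(im,230,150,360,270,6,'pics/s25.png')
im=imaging.get_image('top'); cv2.imwrite('pics/tf25.png',im[:,:,::-1]);crop(im,250,160,380,280,6,'pics/t25.png')
crop(im,280,160,340,240,9,'pics/t25b.png')"
```

```text
t 35.92 pos [431.2377 181.6094 173.5663] yaw 2.0434 q [ 0.3733  0.2071  1.9772 -0.0002  0.9568 -0.0992] w 74.6 F [-0.106  -0.4451 -0.6814] M [-0.0402 -0.1286  0.0629]
rot tool [ 0.0004  0.0002 -0.0276] shift in target axes (m) [-0.2287  0.0888  0.1548] in present axes [-0.2262  0.0951  0.1548]
```

View pics/s25.png

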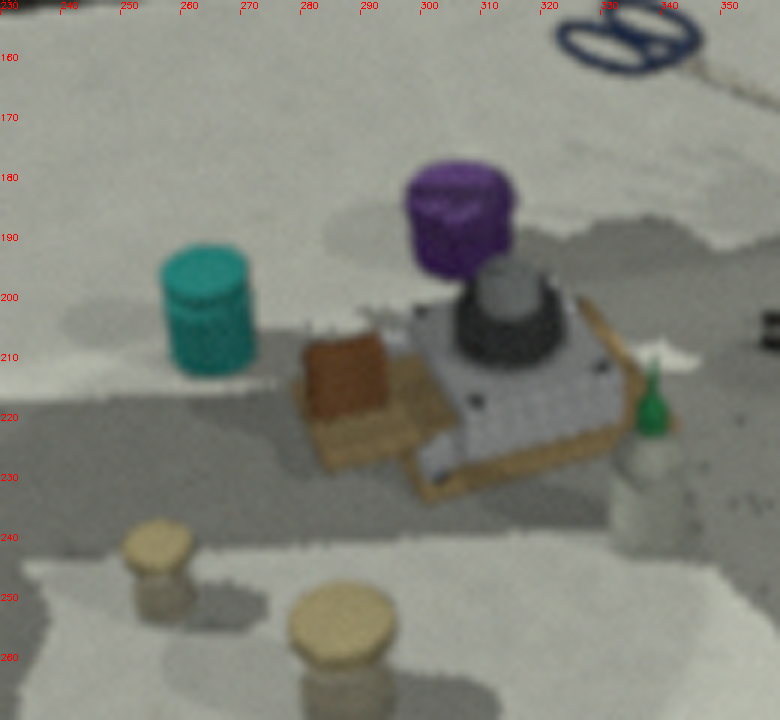

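View pics/t25.png

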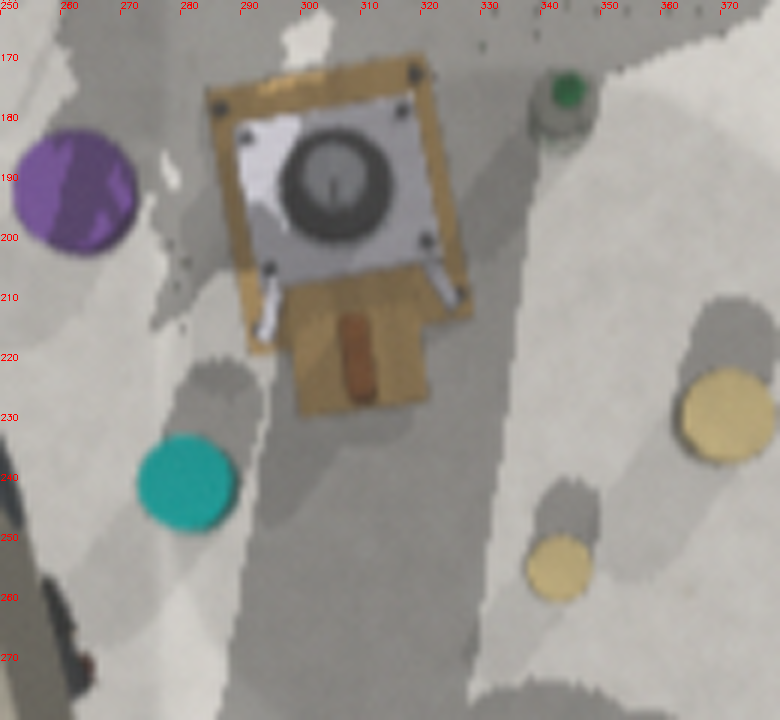

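View pics/t25b.png

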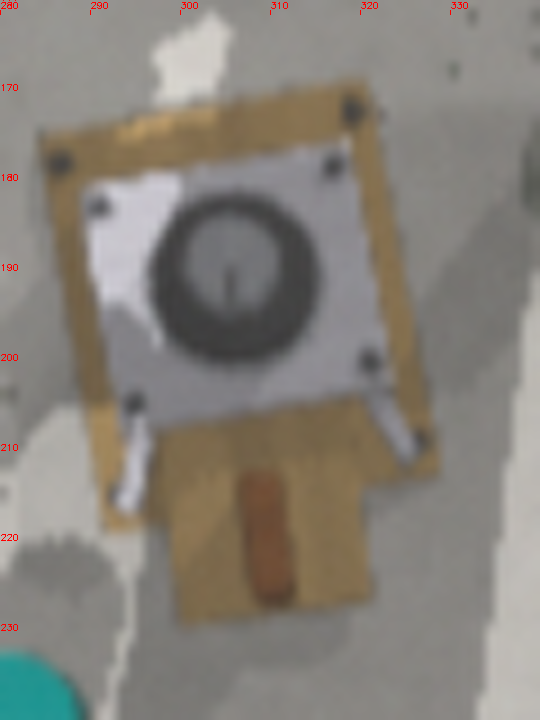

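```bash
python3 -c "
from workcell import close_job
print(close_job())"
```

```text
the job is handed in; nothing more can be done
None
```

I've handed the job in at about t = 36 s. The jar is out of the lane, the fork is home in the slot and the lock ring is at its stop. No verdict is reported, so what follows is what my own checks showed.

- **Jar:** it stands upright and released at about (497, −180), roughly 180 mm from the approach point. The limit is 80 mm.
- **Fork:** I slid it in until it touched the barrel's foot. Turning the ring then pushed it back about 2–3 mm. My last image fit gives jig x −35 mm, y +1 mm and 0.04 rad askew, all within limits. The side-view fit disagreed on y (+8 mm, outside the 6 mm limit) but had poor residuals, so I relied on the top view.
- **Ring:** I turned it about 1.7 rad clockwise, until the torque rose from 0.24 to 1.2 N m. A second grasp at another wrist angle met 1.07 N m after only 0.03 rad, so it is at the stop.
- **Barrel:** I couldn't measure its angle in the images. I relied on the fork holding it within its play.
- **Carton, bottle and tub:** the bottle and tub look unmoved in the last pictures. The carton lies outside my final crops and nothing came near it.

The real fingertips sit about 30 mm higher than the reported TCP. Because of this, the first ring grasp closed above the ring without any contact force. I noticed it from the finger opening, confirmed it in the images, and regrasped lower.

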